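Demould a bent-plywood blank and turn it over on to the sanding saddle

ROBOT

A 7-joint arm with a two-finger parallel gripper is mounted at the origin on the work surface. World frame = base frame: x ahead of the robot, y to its left, z up, the work surface at z = 0. Lengths are in m, angles in rad, forces in N, time in s.
With the tool pointing down it reaches from about 0.425 to 0.925 m from the base axis. Payload 6.8 kg.
Tool frame: the origin (TCP) lies on the front face of the gripper's body, between the roots of the fingers; the fingertips stand 73 mm ahead of it and the grasp point (between the pads) lies r.pinch_z ahead of it (r.pinch_z is the distance from the TCP to the grasp point, in m); z points along the fingers, y is the direction in which the jaws open and shut (so a half turn about z gives the same grasp; the last joint's range is limited). The gripper opens to 85 mm and grips with 20 to 120 N. Pads are 22 mm wide; open, the fingers measure 114 mm over their backs; the gripper's body (76 mm by 85 mm) begins 54 mm behind the grasp point. The pads swing forward as they close: fully open they stand 13 mm farther back than shut.
Start: joints at [1.055, 0.477, 0.022, 1.555, -0.011, 1.109, -0.083], TCP at [0.268, -0.62, 0.304] pointing down, gripper open.
Joint ranges: [-2.96, 2.96], [-0.34, 2.1], [-1.41, 1.46], [0.24, 2.44], [-1.37, 4.51], [0.17, 1.92], [-2.96, 2.96]. Speed limits (rad/s): [2.39, 2.39, 3.14, 3.14, 3.14, 3.14, 3.14].

INTERFACE

Orientations are given as a rotation vector (axis times angle).
In Python, from bench import readout, grab_frame, r, search_frame, masks_of, tip_of gives the robot as it stands.
- The arm moves only by the tool step_arm, never from a script. Its argument "commands" is a list of rows, each a list of 7 numbers: the shift along the tool's x, y, z as a fraction of full scale, then the turn, a rotation vector about the tool's x, y, z as a fraction of full scale, then the gripper's target within -1 to 1 (shut at 1, half-way at 0, fully open at -1). In form: [[tx, ty, tz, ax, ay, az, hand], ...]. A call has exactly 10 rows; each row is the pose to reach, as a shift and turn from the pose measured when the call began, along the tool's axes at that moment, turning the shorter way round; what a row does not reach only later rows make up. Full scale, the value 1, is 500 mm for a shift and 360 degrees for a turn. A row lasts 1/8 s, in which the tool goes at most 62.5 mm and 10.7 degrees, less where a joint would pass 70% of its speed; a pose out of reach is approached as far as the arm can. A call with a number of a shift or a turn outside -1 to 1 is refused whole. A call with a gripper value outside its range is refused whole. The fingers move at their own pace and stop on an object; "newtons" is the grip in N (left out, the last holds). Time passes only in rows, so rows that repeat a pose let the fingers close, or fill a call up. It gives the time, the measured TCP pose, the force and the opening at its end, in the units of the state.
- readout.get_obs(): the state, without advancing time (a new reading comes with each control period).
- grab_frame(name): name is "scene" or "top" or "wrist"; returns a dict with "img" (384x512x3 uint8, red, green, blue), "K" (3x3 intrinsics, pixels), "D" ([k1, k2, p1, p2, k3] as OpenCV has them; the pictures are not rectified), "world_to_cam" (4x4, takes a point from world to camera coordinates). Camera axes: x right, y down, z forward; pixel columns grow to the right and rows downward; lengths in m; the calibration is good to about 2 mm. A picture is of the moment at which its call begins. There is no depth.
- r.hand_in(): hands the job in, once; it reports no verdict.
Trained networks look in a picture, given as the dict that the camera call returned (one of the last four; its "shot" number tells which), for a name from the list of things; names that differ only in an ending like _2 or _b are one class to them, and where a whole thing is asked for, a point or a joint stands for the part that bears it (a point fixed in the world has none). Each returns a list of dicts, best first, with "p" (0 to 1); they miss things now and then, are a little off and sometimes report something else, mostly with a low value. They report only what shows in the picture. A call takes as long as a camera call. They do not tell look-alikes from the thing itself.
- search_frame(thing, picture): "extent" ([centre column, centre row, width, height] in pixels, round what is visible of it).
- masks_of(thing, picture): "pixels" (384x512 bool, what is visible of it) and "extent" ([centre column, centre row, width, height] in pixels, round what is visible of it).
- tip_of(thing, picture): "point" ([column, row] in pixels: a listed point, or the origin of a listed thing).
The state is a dict: "clock": time; "joints": joint angles; "qvel": joint speeds; "tau": joint torques, N m; "tcp_pos": TCP position; "orientation": TCP orientation; "contact_force": force on the tool from outside, world axes, zero at the start; "moment": the same for the moment, N m; "grip_width": finger opening in m.
Only numpy, scipy, OpenCV 4.12 (cv2) and the standard library are available. Lean on these libraries where they do the work, as an engineer would, in place of code of your own. Each camera call takes 0.05 s, during which the arm holds its last target. There are 200 camera calls.

TASK

Lift the U-shaped bent-plywood blank out of the open mould and stand it on its side on the bench, so that you can let go and take it again from the other end. Then turn it the rest of the way over and hang it upside down astride the cork-topped sanding saddle, bend up and right down on the cork, legs either side of the post and about centred along it, and let go. Do not drop it, and leave the other things on the bench where they are.

Things in the scene. Friction and masses are not known exactly. Their poses are not given: they have to be found in the camera images.
- blank_mid (a point): Centre of the loose blank, a U-channel bent from pale plywood, about 80 g: 56 mm wide outside (y), 44 inside, 76 long (x, constant profile), 96 tall (z), walls 6 thick. The point is 48 mm from the bend's outside and from the leg tips, in the empty space between the legs. +z points from bend to leg tips, up at the start. Stood on a side edge, x is vertical and the point 38 mm above the bench.
- blank_bend (a point): Middle of the outside of the blank's bend (its underside at the start); axes as blank_mid, which is 48 mm away along +z. Outer bend radius 16 mm. The flat outer leg faces, 56 mm apart, run from 16 to 96 mm along z; grip them from outside, jaws closing along y. Tilting such a grip 90 degrees about y turns the blank from legs up on to its side; a second one, taken from the bend's end, turns it bend up.
- mould: Open mould fixed to the bench, dark cheeks with pale layer lines on a plywood base. Origin on the bench under its centre, x along the cavity, z up. Base 200 (x) x 140 (y) x 18 mm; four knobs at x +-80, y +-50, 40 high; bolts out to y +-84 at height 28. Cheeks 84 long (x), y +-30 to +-62, tops 90 high.
- mould_floor (a point): Centre of the mould cavity's floor, 32 mm above the bench; axes as the mould's and, at the start, the blank's. The cavity is 60 mm wide (y), 58 deep, open on top and at both x ends. The blank stands in it with 2 mm to spare each side; its legs rise 38 mm above the cheeks, tips 128 mm above the bench.
- saddle: Sanding saddle fixed to the bench: upright cork-faced plywood post on a red base. Origin on the bench under the post, x along the post, z up. Base 180 (x) x 130 (y) x 18 mm; four knobs at x +-72, y +-45, 40 high. Post 70 long (x), 34 thick (y), 120 high, long top edges chamfered 6 mm; red end blocks out to x +-53, 58 high.
- saddle_top (a point): Centre of the saddle's flat cork top, 120 mm above the bench; axes as the saddle's. A blank hung right down on it has 5 mm to spare between each leg and the post, leg tips 30 mm and blank_mid 78 mm above the bench, and its x along the saddle's x, either way round.
- plug: Bystander: loose male half of the mould, a dark block 80 (x) x 92 (y) x 42 mm high lying on its side, with a steel bow handle out to 84 mm on its -y side. Origin under its centre.
- sander: Bystander: grey electric orbital sander standing on its 125 mm black pad, 140 mm high, with a black dust canister out to 155 mm on its +x side. Origin under the pad's centre.
- glue: Bystander: closed white glue bottle, 68 mm diameter, 190 mm high. Origin under its centre.
- cork_block: Bystander: cork hand-sanding block, 110 (x) x 62 (y) x 36 mm high. Origin under its centre.
Things that resemble listed ones, but are neither listed nor needed, are in the scene too. Of the things that look like the saddle, the largest one is meant.

How it is judged:
On the way, in this order (a step that is already met when the one before it is completed fails the run):
1. the blank is lifted right out of the mould (z of blank_mid in the frame of mould above 0.13 m), for 0.1 s.
2. the blank stands on its side on the bench, at rest and let go ((angle between blank_mid's own x axis and vertical below 0.1 rad or angle between blank_mid's own x axis and vertical above 3.04 rad) and height (world z) of blank_mid between 0.033 and 0.044 m and contact force between blank and the fingers below 0.05 N and linear speed of blank below 0.02 m/s and angular speed of blank below 0.3 rad/s), for 0.2 s.
At the end, for the whole second after the job is handed in: The blank hangs bend up (within 8 degrees) astride the saddle, released, at rest, fully down on the cork (centre 72 to 83 mm above the bench), within 18 mm of the middle along the post, 9 mm across, 14 degrees in yaw; each bystander within 30 mm of its start (x of blank_mid in the frame of saddle between -0.018 and 0.018 m and y of blank_mid in the frame of saddle between -0.009 and 0.009 m and z of blank_mid in the frame of saddle between 0.072 and 0.083 m and angle between blank_mid's own z axis and vertical above 3 rad and angle between the x axis of blank_mid and the x axis of saddle, either way round below 0.25 rad and contact force between blank and the fingers below 0.05 N and linear speed of blank below 0.02 m/s and angular speed of blank below 0.3 rad/s and distance of each of plug, sander, glue, cork_block from where it was at the start of the episode below 0.03 m); the robot touches nothing.
It fails at once if the blank is dropped (falls free faster than 0.7 m/s, about 25 mm) (contact force between blank and the fingers below 0.05 N and linear speed of blank above 0.7 m/s).
It fails at once if the male half of the mould is pushed more than 30 mm or knocked over (distance of plug from where it was at the start of the episode above 0.03 m or angle between plug's own z axis and vertical above 0.4 rad).
It fails at once if the sander is pushed more than 30 mm or knocked over (distance of sander from where it was at the start of the episode above 0.03 m or angle between sander's own z axis and vertical above 0.4 rad).
It fails at once if the glue bottle is pushed more than 30 mm or knocked over (distance of glue from where it was at the start of the episode above 0.03 m or angle between glue's own z axis and vertical above 0.4 rad).
It fails at once if the cork block is pushed more than 30 mm or knocked over (distance of cork_block from where it was at the start of the episode above 0.03 m or angle between cork_block's own z axis and vertical above 0.4 rad).
It also fails if it takes over 66 s, if anything falls off the work surface, if the arm or the gripper's body presses on something with over 40 N, if the wrist force passes 120 N, or if a joint passes its speed limit or range.

## Working session

There is one attempt and no reset: what is moved stays moved. The work goes in short steps, Python scripts to look and compute and a tool call to move; the robot and the scene stay as the last step left them, time stands still between calls to the robot, and variables do not carry over. Pictures are saved under pics/ and viewed, about 8 in all and at most 12, crops included, and the job is handed in when it is done.

Besides the shell and the picture viewer there is one more tool, called after "Request:" as name([rows], argument=value, ...), one row to a line, values as JSON. step_arm: Moves the arm, as the interface text tells. Its arguments: {"type":"object","properties":{"commands":{"type":"array"},"newtons":{"type":"number"}},"required":["commands"]}

```bash
ls; mkdir -p pics; python3 - <<'E'
from bench import *
import cv2, numpy as np
o=readout.get_obs(); print({k:np.round(v,3).tolist() for k,v in o.items()}, r.pinch_z)
for n in ("scene","top"):
    f=grab_frame(n); cv2.imwrite(f"pics/{n}0.png",f["img"][:,:,::-1])
    print(n,f["K"].tolist(),np.round(f["world_to_cam"],3).tolist(),f["D"])
    for t in ("blank_mid","blank_bend","mould","mould_floor","saddle","saddle_top","plug","sander","glue","cork_block"):
        print(t,[(np.round(d["point"]).tolist(),round(d["p"],2)) for d in tip_of(t,f)][:4],[(np.round(d["extent"]).tolist(),round(d["p"],2)) for d in search_frame(t,f)][:4])
E
```

```text
pics
{'clock': 0.0, 'joints': [1.055, 0.478, 0.022, 1.556, -0.012, 1.109, -0.083], 'qvel': [0.001, 0.001, 0.002, 0.001, -0.0, -0.001, 0.002], 'tau': [-0.001, -59.647, 1.608, -28.12, 0.013, 0.009, 0.0], 'tcp_pos': [0.268, -0.619, 0.303], 'orientation': [-3.075, -0.636, 0.001], 'contact_force': [-0.728, 0.491, -0.168], 'moment': [0.008, 0.052, 0.033], 'grip_width': 0.085} 0.0539
scene [[393.79715099507894, 0.0, 257.8492332266366], [0.0, 393.79715099507894, 194.5945840332994], [0.0, 0.0, 1.0]] [[-0.493, 0.87, 0.009, 0.281], [0.498, 0.291, -0.817, -0.201], [-0.713, -0.398, -0.577, 1.839], [0.0, 0.0, 0.0, 1.0]] [-0.0005385  0.         0.         0.         0.       ]
blank_mid [([330.0, 227.0], 0.97), ([270.0, 272.0], 0.28)] [([330.0, 229.0, 24.0, 37.0], 0.66)]
blank_bend [([327.0, 241.0], 0.63)] [([330.0, 230.0, 21.0, 33.0], 0.69)]
mould [([326.0, 244.0], 0.59), ([221.0, 250.0], 0.59)] [([326.0, 241.0, 52.0, 53.0], 0.72)]
mould_floor [([332.0, 240.0], 0.95)] [([328.0, 243.0, 49.0, 55.0], 0.94)]
saddle [([211.0, 201.0], 0.97), ([235.0, 169.0], 0.94), ([148.0, 217.0], 0.61)] [([236.0, 166.
[... 1166 characters left out ...]
.5)] [([184.0, 187.0, 51.0, 60.0], 0.97)]
saddle [([360.0, 137.0], 0.87), ([330.0, 257.0], 0.71), ([317.0, 193.0], 0.62)] [([321.0, 194.0, 44.0, 52.0], 0.89), ([359.0, 142.0, 29.0, 42.0], 0.75), ([330.0, 255.0, 35.0, 42.0], 0.6)]
saddle_top [([336.0, 259.0], 0.87), ([361.0, 132.0], 0.84), ([419.0, 210.0], 0.23)] [([319.0, 191.0, 43.0, 53.0], 0.88), ([358.0, 140.0, 34.0, 42.0], 0.78), ([331.0, 256.0, 32.0, 38.0], 0.55)]
plug [([268.0, 136.0], 0.91)] [([267.0, 131.0, 23.0, 38.0], 0.72)]
sander [([417.0, 209.0], 0.85)] [([424.0, 220.0, 43.0, 63.0], 0.68)]
glue [([129.0, 184.0], 0.77)] [([123.0, 184.0, 33.0, 28.0], 0.62), ([181.0, 182.0, 28.0, 26.0], 0.25)]
cork_block [([214.0, 128.0], 0.75)] []
```

```bash
python3 - <<'E'
import cv2
a=cv2.imread("pics/top0.png"); cv2.imwrite("pics/top1.png",cv2.resize(a[80:330,80:480],(800,500),interpolation=cv2.INTER_CUBIC))
a=cv2.imread("pics/scene0.png"); cv2.imwrite("pics/scene1.png",cv2.resize(a[120:320,110:430],(800,500),interpolation=cv2.INTER_CUBIC))
E
```

```text
(no output)
```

View pics/top1.png

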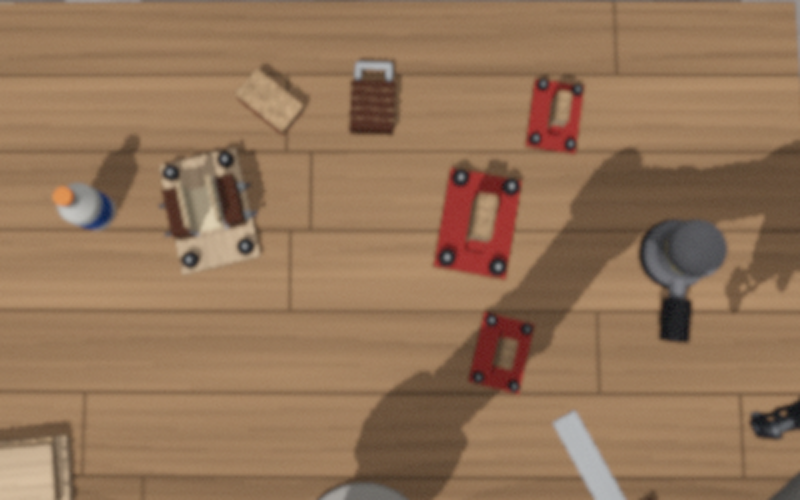

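View pics/scene1.png

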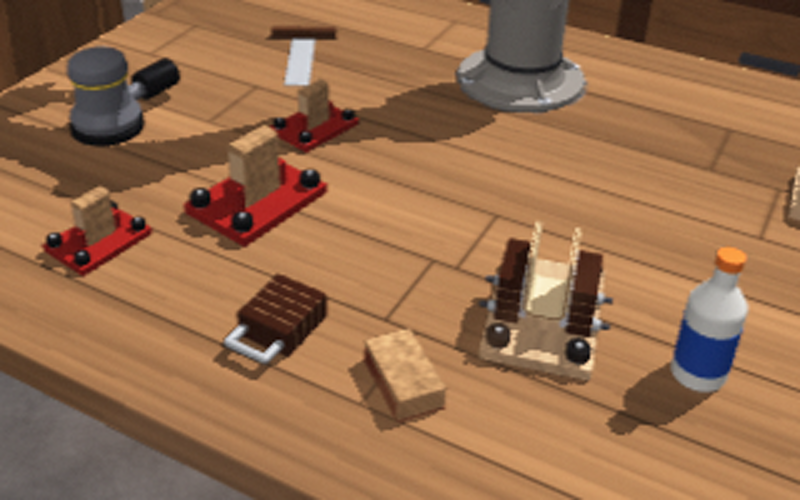

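Top picture: the mould with the blank is at (182,186). Three saddle-like things stand at (320,193), (359,139) and (330,256). The middle one, (320,193), has clearly the largest base and post at similar depth, so it fits "largest". Next I'll locate the mould and saddle from their four knobs.

```bash
cat > h.py <<'E'
import numpy as np, cv2
from scipy.spatial.transform import Rotation as R
from scipy.optimize import least_squares
def proj(f,P):
    M=np.asarray(f["world_to_cam"]); return cv2.projectPoints(np.asarray(P,float).reshape(-1,3),cv2.Rodrigues(M[:3,:3])[0],M[:3,3],np.asarray(f["K"]),np.asarray(f["D"]))[0][:,0]
def back(f,uv,z):
    M=np.asarray(f["world_to_cam"]); n=cv2.undistortPoints(np.float64([[uv]]),np.asarray(f["K"]),np.asarray(f["D"]))[0,0]
    d=M[:3,:3].T@[n[0],n[1],1]; c=-M[:3,:3].T@M[:3,3]; return c+d*(z-c[2])/d[2]
def refine(f,uv,w):  # centroid of dark blob near uv
    g=cv2.cvtColor(f["img"],cv2.COLOR_RGB2GRAY).astype(float); u,v=np.round(uv).astype(int)
    p=g[v-w:v+w+1,u-w:u+w+1]; k=np.clip(70-p,0,None); yy,xx=np.mgrid[v-w:v+w+1,u-w:u+w+1]
    return np.array([(k*xx).sum()/k.sum(),(k*yy).sum()/k.sum()])
def fit(obs,model,x0):  # obs: list of (frame, Nx2); model Nx3 in thing frame
    def res(x):
        c,s=np.cos(x[2]),np.sin(x[2]); W=model@np.array([[c,s,0],[-s,c,0],[0,0,1]])+[x[0],x[1],0]
        return np.concatenate([(proj(f,W)-uv).ravel() for f,uv in obs])
    s=least_squares(res,x0); return s.x,np.abs(s.fun).max()
def knobs(a,b,h=.031): return np.array([[-a,b,h],[-a,-b,h],[a,b,h],[a,-b,h]])
E
python3 - <<'E'
from bench import *; from h import *
f=grab_frame("top")
for n,a,b,px in (("mould",.08,.05,[(190,259),(246,246),(170,172),(226,158)]),("saddle",.072,.045,[(447,257),(498,266),(461,177),(512,186)])):
    uv=np.array(px)/2+[80,80]-.25; uv=np.array([refine(f,p,4) for p in uv])
    x,e=fit([(f,uv)],knobs(a,b),[.6,0,0]); print(n,x,e,np.hypot(*x[:2]),np.degrees(np.arctan2(x[1],x[0])))
for n in ("plug","sander","glue","cork_block"):
    for d in tip_of(n,f)[:1]: print(n,back(f,d["point"],0),d["p"])
for p in ((359,139),(330,256)): print(back(f,p,.02))
E
```

```text
mould [0.59093228 0.2684918  0.24744509] 0.4397653547518132 0.6490676410301544 24.434811441709805
saddle [ 0.57059373 -0.201661   -0.18025709] 0.5735274128514334 0.605181266678905 -19.46458441041429
plug [ 0.76973288 -0.02597979  0.        ] 0.6
sander [ 0.50663926 -0.55410718  0.        ] 0.83
glue [0.58779279 0.47086213 0.        ] 0.94
cork_block [0.79104551 0.16804108 0.        ] 0.56
[ 0.75693054 -0.34931921  0.02      ]
[ 0.34166346 -0.23828455  0.02      ]
```

```bash
cat >> h.py <<'E'
def pose(yaw,tilt):
    """tool x along yaw at tilt 0 pointing down; tilt>0 points outward (+x of yaw) below the horizon"""
    return R.from_euler("z",yaw)*R.from_euler("x",np.pi)*R.from_euler("y",tilt)
def cmd(grasp,Rt,off=0.0539,label=""):
    from bench import readout
    o=readout.get_obs(); R0=R.from_rotvec(o["orientation"]); p=np.asarray(grasp)-Rt.apply([0,0,off])
    s=R0.inv().apply(p-o["tcp_pos"])/.5; t=(R0.inv()*Rt).as_rotvec()/(2*np.pi)
    print(label,np.round(np.r_[s,t],4).tolist(),"tcp->",np.round(p,3),"q",np.round(o["joints"],2))
E
python3 - <<'E'
from h import *
print(pose(0.2,.785).apply([0,0,1]), pose(.2,.785).apply([0,1,0]))
cmd([.57,-.2,.38],pose(-.18,0),0)
E
```

```text
[ 0.69273574  0.14042449 -0.70738827] [ 1.98669331e-01 -9.80066578e-01  1.24900090e-16]
 [0.8878, -0.5308, -0.1522, 0.0, -0.0, 0.0935] tcp-> [ 0.57 -0.2   0.38] q [ 1.05  0.48  0.02  1.56 -0.01  1.11 -0.08]
```

Request:
step_arm([
  [0.12, -0.07, -0.02, 0, 0, 0.0125, -1],
  [0.23, -0.14, -0.04, 0, 0, 0.025, -1],
  [0.34, -0.2, -0.06, 0, 0, 0.036, -1],
  [0.45, -0.27, -0.08, 0, 0, 0.047, -1],
  [0.56, -0.335, -0.096, 0, 0, 0.059, -1],
  [0.67, -0.4, -0.115, 0, 0, 0.07, -1],
  [0.78, -0.466, -0.134, 0, 0, 0.082, -1],
  [0.888, -0.531, -0.152, 0, 0, 0.0935, -1],
  [0.888, -0.531, -0.152, 0, 0, 0.0935, -1],
  [0.888, -0.531, -0.152, 0, 0, 0.0935, -1],
])

```text
clock: 3.6
tcp_pos: [0.5712, -0.1976, 0.3801]
orientation: [-3.129, 0.275, -0.001]
contact_force: [-0.7, -0.1, -0.3]
grip_width: 0.0855
```

```bash
python3 - <<'E'
from bench import *; from h import *
f=grab_frame("wrist"); cv2.imwrite("pics/w1.png",f["img"][:,:,::-1])
o=readout.get_obs(); print(np.round(o["joints"],3),np.round(o["tcp_pos"],4),np.round(o["orientation"],3))
M=f["world_to_cam"]; R0=R.from_rotvec(o["orientation"]); c=-M[:3,:3].T@M[:3,3]
print("cam in tool",R0.inv().apply(c-o["tcp_pos"]),R0.inv().apply(M[2,:3]),f["K"][0])
print(tip_of("saddle_top",f),tip_of("saddle",f)); k=knobs(.072,.045)
c,s=np.cos(-.18),np.sin(-.18); print(proj(f,k@np.array([[c,s,0],[-s,c,0],[0,0,1]])+[.5706,-.2017,0]))
cmd([.57,.27,.4],pose(.247,0),0)
E
```

```text
[ 0.297  0.303 -0.081  1.635  0.026  1.205 -1.539] [ 0.57   -0.1998  0.3798] [ 3.129 -0.28  -0.   ]
cam in tool [ 0.08462218 -0.00277797 -0.07050115] [-0.32314109  0.00104649  0.94635022] [298.84457447   0.         249.06052204]
[{'point': [249.9, 171.9], 'p': 0.86}, {'point': [301.7, 307.3], 'p': 0.78}] [{'point': [253.0, 150.0], 'p': 0.86}, {'point': [293.8, 274.6], 'p': 0.7}, {'point': [489.0, 148.2], 'p': 0.18}]
[[221.48469879 200.02575333]
 [281.65197793 200.30219646]
 [218.74974527  99.01215958]
 [286.06004417  99.35532685]]
 [-0.169, -0.9282, -0.0415, 0.0001, 0.0001, -0.0683] tcp-> [0.57 0.27 0.4 ] q [ 0.3   0.3  -0.08  1.64  0.03  1.2  -1.54]
```

View pics/w1.png

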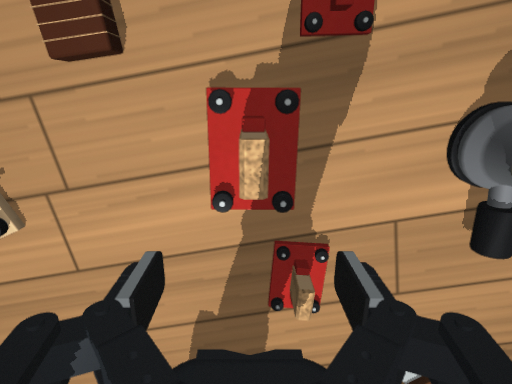

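The wrist view confirms it: the big saddle at (253,150) has the largest base, against the small ones at (299,277) and (338,15). I'll fit it from its knobs and go on to the mould.

```bash
python3 - <<'E'
from bench import *; from h import *
f=grab_frame("wrist")
uv=np.array([refine(f,p,13) for p in [(222,202),(282,202),(219,101),(288,101)]]); print(uv)
for h in (.028,.031,.034): print(h,fit([(f,uv)],knobs(.072,.045,h),[.57,-.2,-.18]))
print(back(f,(249.9,171.9),.12),back(f,(254,166),.12))
E
```

```text
[[220.14187554 196.68363496]
 [279.23489821 199.09116698]
 [216.55840135  98.54784689]
 [284.45547945 100.39987913]]
0.028 (array([ 0.56906824, -0.20387369, -0.19659194]), np.float64(1.9869203646372))
0.031 (array([ 0.56953015, -0.20394182, -0.19658478]), np.float64(2.3866537884650256))
0.034 (array([ 0.56999073, -0.2040097 , -0.19657749]), np.float64(2.7926395991025004))
[ 0.5641788  -0.20232056  0.12      ] [ 0.57012264 -0.20812817  0.12      ]
```

Request:
step_arm([
  [-0.02, -0.116, -0.005, 0, 0, -0.008, -1],
  [-0.04, -0.232, -0.01, 0, 0, -0.017, -1],
  [-0.06, -0.348, -0.015, 0, 0, -0.025, -1],
  [-0.085, -0.464, -0.02, 0, 0, -0.034, -1],
  [-0.106, -0.58, -0.026, 0, 0, -0.043, -1],
  [-0.127, -0.7, -0.031, 0, 0, -0.051, -1],
  [-0.148, -0.81, -0.036, 0, 0, -0.06, -1],
  [-0.169, -0.928, -0.041, 0, 0, -0.068, -1],
  [-0.169, -0.928, -0.041, 0, 0, -0.068, -1],
  [-0.169, -0.928, -0.041, 0, 0, -0.068, -1],
])

```text
clock: 5.05
tcp_pos: [0.5707, 0.268, 0.3994]
orientation: [3.117, 0.379, -0.002]
contact_force: [0.5, -0.5, 0.2]
grip_width: 0.0851
```

```bash
python3 - <<'E'
from bench import *; from h import *
f=grab_frame("wrist"); cv2.imwrite("pics/w2.png",cv2.resize(f["img"][:,:,::-1],(800,600)))
o=readout.get_obs(); print(np.round(o["joints"],3),np.round(o["tcp_pos"],4),np.round(o["orientation"],3))
c,s=np.cos(.247),np.sin(.247); u0=proj(f,knobs(.08,.05)@np.array([[c,s,0],[-s,c,0],[0,0,1]])+[.591,.2685,0]); print(u0)
uv=np.array([refine(f,p,13) for p in u0]);print(uv)
for h in (.028,.031,.034): print(h,fit([(f,uv)],knobs(.08,.05,h),[.59,.27,.247]))
for n,h in (("blank_mid",.08),("blank_bend",.032),("mould_floor",.032)):
    for d in tip_of(n,f)[:1]: print(n,d,back(f,d["point"],h))
E
```

```text
[-0.266  0.36  -0.365  1.527  0.133  1.28  -1.978] [0.571  0.2672 0.3995] [ 3.117e+00  3.770e-01 -2.000e-03]
[[218.99915683 188.28242261]
 [283.76633363 187.95823908]
 [214.53709943  76.91957195]
 [287.80073271  76.56861085]]
[[215.47260205 185.86934063]
 [279.29368497 186.40796555]
 [211.1997402   76.30335447]
 [284.74521073  76.459638  ]]
0.028 (array([0.59091641, 0.27387968, 0.23622525]), np.float64(0.7386634603813604))
0.031 (array([0.59119123, 0.2739412 , 0.23622299]), np.float64(1.163706212707524))
0.034 (array([0.59146463, 0.27400236, 0.23622073]), np.float64(1.5951011552268142))
blank_mid {'point': [244.2, 139.8], 'p': 0.83} [0.59079946 0.2784153  0.08      ]
blank_bend {'point': [248.5, 136.7], 'p': 0.84} [0.58907954 0.27219959 0.032     ]
```

View pics/w2.png

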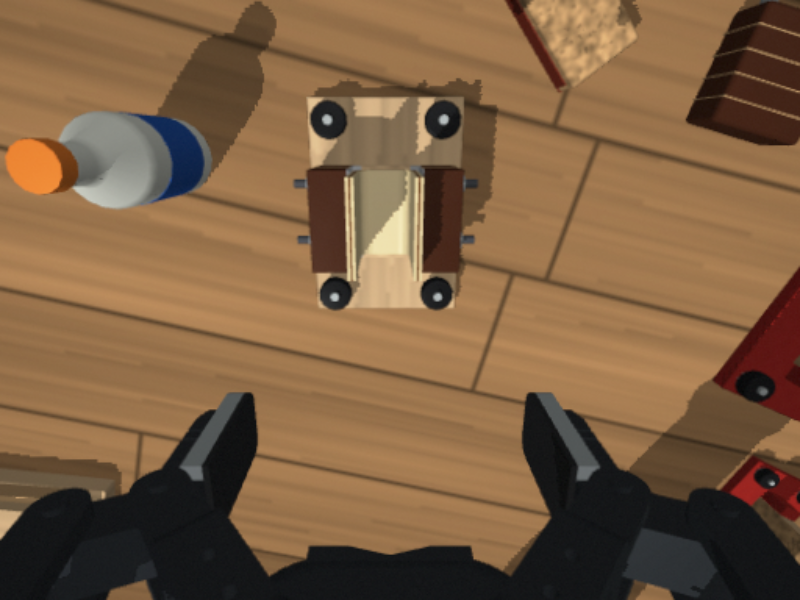

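```bash
cat >> h.py <<'E'
def at(o,yaw,x,y,z): return np.array([o[0]+np.cos(yaw)*x-np.sin(yaw)*y,o[1]+np.sin(yaw)*x+np.cos(yaw)*y,z])
E
python3 - <<'E'
from h import *
Rt=pose(.24,np.pi/4); g=at([.591,.271],.24,-.008,0,.113); print(g)
cmd(g-Rt.apply([0,0,.09]),Rt)
E
```

```text
[0.5832293  0.26909838 0.113     ]
 [-0.1783, 0.0023, 0.3704, 0.0001, 0.1251, 0.0003] tcp-> [0.484 0.245 0.215] q [-0.27  0.36 -0.37  1.53  0.13  1.28 -1.98]
```

Request:
step_arm([
  [-0.04, 0, 0.07, 0, 0.025, 0, -1],
  [-0.08, 0.0005, 0.15, 0, 0.05, 0, -1],
  [-0.11, 0.001, 0.22, 0, 0.075, 0, -1],
  [-0.14, 0.002, 0.29, 0, 0.1, 0, -1],
  [-0.16, 0.002, 0.33, 0, 0.115, 0, -1],
  [-0.178, 0.002, 0.37, 0, 0.125, 0, -1],
  [-0.178, 0.002, 0.37, 0, 0.125, 0, -1],
  [-0.178, 0.002, 0.37, 0, 0.125, 0, -1],
  [-0.178, 0.002, 0.37, 0, 0.125, 0, -1],
  [-0.178, 0.002, 0.37, 0, 0.125, 0, -1],
])

```text
clock: 6.5
tcp_pos: [0.4985, 0.2475, 0.2702]
orientation: [-2.902, -0.343, -1.019]
contact_force: [0.5, 1.0, 0.4]
grip_width: 0.0853
```

```bash
python3 - <<'E'
from bench import *; from h import *
f=grab_frame("wrist"); cv2.imwrite("pics/w3.png",cv2.resize(f["img"][:,:,::-1],(800,600)))
o=readout.get_obs(); print(np.round(o["joints"],3),np.round(o["tcp_pos"],4),np.round(o["orientation"],3))
R0=R.from_rotvec(o["orientation"]); print("fingertip mid px",proj(f,o["tcp_pos"]+R0.apply([0,0,.06])))
# predicted leg tip corners, px in the saved 800x600 picture
for x in (-.038,.038):
  for y in (-.028,-.022,.022,.028): print(x,y,np.round(1.5625*proj(f,at([.591,.271],.24,x,y,.128))[0],1))
Rt=pose(.24,np.pi/4); cmd(at([.591,.271],.24,-.008,0,.113),Rt)
E
```

```text
[-1.44   0.195  0.808  2.292  0.982  0.19  -2.938] [0.4967 0.2512 0.271 ] [-2.897 -0.353 -1.021]
fingertip mid px [[240.07336734 268.13071227]]
-0.038 -0.028 [430.5 395.4]
-0.038 -0.022 [419.2 395.5]
-0.038 0.022 [335.7 396.4]
-0.038 0.028 [324.2 396.5]
0.038 -0.028 [424.8 263.8]
0.038 -0.022 [414.5 263.8]
0.038 0.022 [338.9 263.9]
0.038 0.028 [328.5 263.9]
 [-0.0714, -0.0014, 0.25, 0.0043, 0.0177, 0.0021] tcp-> [0.546 0.26  0.151] q [-1.44  0.2   0.81  2.29  0.98  0.19 -2.94]
```

View pics/w3.png

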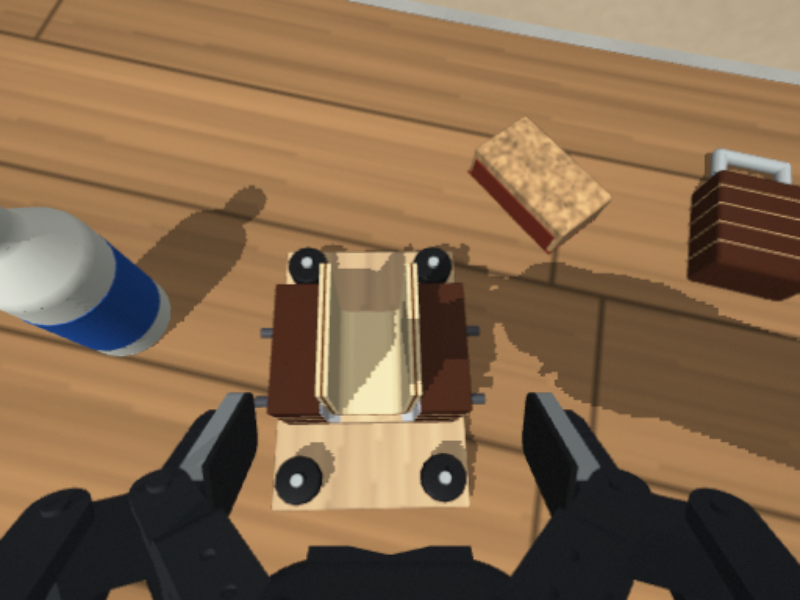

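The tilt pushed q6 and q7 to their limits, so I'll identify the arm's kinematics from the logged poses before going further.

```bash
cat > kin.py <<'E'
import numpy as np, itertools
from scipy.spatial.transform import Rotation as R
from scipy.optimize import least_squares
LO=np.array([-2.96,-.34,-1.41,.24,-1.37,.17,-2.96]); HI=np.array([2.96,2.1,1.46,2.44,4.51,1.92,2.96])
D=[([1.055,.478,.022,1.556,-.012,1.109,-.083],[.268,-.619,.303],[-3.075,-.636,.001]),
([.297,.303,-.081,1.635,.026,1.205,-1.539],[.57,-.1998,.3798],[3.129,-.28,0]),
([-.266,.36,-.365,1.527,.133,1.28,-1.978],[.571,.2672,.3995],[3.117,.377,-.002]),
([-1.44,.195,.808,2.292,.982,.19,-2.938],[.4967,.2512,.271],[-2.897,-.353,-1.021])]
def fk(q,s,P):
    S=s; Rr=R.identity(); p=np.zeros(3); q=np.asarray(q)
    offs=[(0,P[0]),(P[1],0),(P[2],P[3]),(P[4],0),(P[5],P[6]),(P[7],0),(0,P[8])]
    ax="zyzyzyz"
    for i in range(7):
        a=S[i]*q[i]+(P[9] if i==0 else P[10] if i==6 else 0)
        if ax[i]=="z": Rr=Rr*R.from_euler("z",a); p=p+Rr.apply([offs[i][0],0,offs[i][1]])
        else: Rr=Rr*R.from_euler("y",a); p=p+Rr.apply([offs[i][0],0,0])
    return p,Rr
def res(P,s,data):
    e=[]
    for q,p,o in data:
        pp,rr=fk(q,s,P); e+=list(pp-p)+list(.5*(rr.inv()*R.from_rotvec(o)).as_rotvec())
    return np.r_[e,0.002*np.array(P)[[1,2,4,5,7]]]
E
python3 - <<'E'
from kin import *
best=[]
for s3,s5,s7 in itertools.product((1,-1),repeat=3):
  for s1 in (-1,):
    s=[s1,1,s3,1,s5,1,s7]
    for o7 in (0,1.57,-1.57,3.14):
        r=least_squares(res,[.35,0,0,.4,0,0,.4,0,.2,0,o7],args=(s,D)); best.append((r.cost,s,np.round(r.x,4).tolist()))
best.sort(key=lambda b:b[0])
for b in best[:3]: print(b)
E
```

```text
(np.float64(0.00044845456727159015), [-1, 1, -1, 1, -1, 1, -1], [0.227, 0.0032, 0.0052, 0.5137, -0.0907, 0.036, 0.4428, -0.0102, 0.2282, -0.0842, 1.4912])
(np.float64(0.00044845456727167314), [-1, 1, -1, 1, -1, 1, -1], [0.227, 0.0032, 0.0052, 0.5137, -0.0907, 0.036, 0.4428, -0.0102, 0.2282, -0.0842, 1.4912])
(np.float64(0.00044845456727169076), [-1, 1, -1, 1, -1, 1, -1], [0.227, 0.0032, 0.0052, 0.5137, -0.0907, 0.036, 0.4428, -0.0102, 0.2282, -0.0842, 1.4912])
```

```bash
cat > kin2.py <<'E'
from kin import *
S=np.array([-1,1,-1,1,-1,1,-1])
def fkx(q,P):  # P: 11 geometric + 5 offsets for q2..q6
    return fk(np.asarray(q)+np.r_[0,P[11:16],0],S,P)
def resx(P,data):
    e=[]
    for q,p,o in data:
        pp,rr=fkx(q,P); e+=list(pp-p)+list(.5*(rr.inv()*R.from_rotvec(o)).as_rotvec())
    return np.r_[e,0.01*np.array(P)[[1,2,4,5,7]],.01*np.array(P)[11:]]
def ident(data): return least_squares(resx,[.35,0,0,.4,0,0,.4,0,.2,0,1.49]+[0]*5,args=(data,))
E
python3 - <<'E'
from kin2 import *
r=ident(D); print(r.cost,np.round(r.x,4)); print(np.round(r.fun[:24].reshape(4,6)*1000,1))
E
```

```text
0.00024808244593180174 [ 0.2406  0.002   0.0197  0.5195 -0.0863  0.0291  0.4373 -0.0086  0.2411
 -0.0809  1.4807 -0.0187  0.0127  0.0404 -0.0046 -0.0331]
[[ 1.5  0.9 -0.4  6.   0.3 -2.3]
 [ 2.1  6.6 -0.2  1.  -5.3 -1.9]
 [ 0.7 -0.9  0.6  0.9 -5.4  0.5]
 [-0.   0.1  0.1 13.1 12.4  3.8]]
```

```bash
cat >> kin2.py <<'E'
def ik(p,Rt,P,q0,w=.02):
    mid=(LO+HI)/2; hw=(HI-LO)/2-.08
    def f(q):
        pp,rr=fkx(q,P); return np.r_[pp-p,.3*(rr.inv()*Rt).as_rotvec(),w*.05*(q-mid)/hw]
    q0=np.clip(q0,mid-hw+.01,mid+hw-.01)
    s=least_squares(f,q0,bounds=(mid-hw,mid+hw),max_nfev=60); pp,rr=fkx(s.x,P)
    return s.x,np.linalg.norm(pp-p),(rr.inv()*Rt).magnitude()
E
python3 - <<'E'
from kin2 import *; from h import pose,at
P=ident(D).x; rng=np.random.default_rng(0)
seeds=[np.array(d[0]) for d in D]+[LO+(HI-LO)*rng.random(7) for _ in range(10)]
for name,o,yaw,z in (("mould",[.583,.269],.24,.113),("stand",[.58,.03],0.,.05),("saddle",[.57,-.205],-.19,.096)):
  for flip in (0,np.pi):
    for t in (-60,-45,-30,-15,15,30,45,60):
        Rt=pose(yaw+flip,np.radians(t if flip==0 else -t)); p=np.array([*o,z])-Rt.apply([0,0,.0539])
        best=None
        for s in seeds:
            q,e,a=ik(p,Rt,P,s)
            if e<.004 and a<.02:
                m=np.min(np.minimum(q-LO,HI-q)); 
                if best is None or abs(q[2])<abs(best[1][2]): best=(m,q)
        print(name,"flip" if flip else "",t,None if best is None else (round(best[0],2),np.round(best[1],2).tolist()))
E
```

```text
mould  -60 None
mould  -45 (np.float64(0.11), [-0.43, 0.99, -0.07, 1.12, -0.07, 1.81, -1.82])
mould  -30 (np.float64(0.42), [-0.45, 0.83, -0.06, 1.34, -0.05, 1.5, -1.81])
mould  -15 (np.float64(0.75), [-0.47, 0.68, -0.04, 1.56, -0.03, 1.17, -1.82])
mould  15 (np.float64(0.29), [-0.52, 0.46, -0.04, 1.99, 0.18, 0.46, -2.04])
mould  30 (np.float64(0.14), [-0.05, 0.47, -0.7, 2.23, 1.62, 0.46, 2.82])
mould  45 None
mould  60 None
mould flip -60 None
mould flip -45 (np.float64(0.11), [-0.34, 1.01, -0.28, 1.12, 0.04, 1.81, 1.22])
mould flip -30 (np.float64(0.42), [-0.32, 0.85, -0.3, 1.34, 0.09, 1.5, 1.2])
mould flip -15 (np.float64(0.74), [-0.28, 0.7, -0.36, 1.56, 0.17, 1.18, 1.14])
mould flip 15 (np.float64(0.44), [0.0, 0.55, -0.76, 2.0, 0.85, 0.63, 0.48])
mould flip 30 (np.float64(0.21), [0.03, 0.5, -0.81, 2.23, 1.62, 0.51, -0.31])
mould flip 45 None
mould flip 60 None
stand  -60 None
stand  -45 (np.float64(0.31), [-0.13, 0.96, 0.0, 1.37, -0.03, 1.61, -1.68])
stand  -30 (np.float64(0.62), [-0.13, 0.8, 0.01, 1.57, -0.03, 1.3, -1.68])
stand  -15 (np.float64(0.66), [-0.14, 0.67, 0.01, 1.78, 
[... 708 characters left out ...]
 (np.float64(0.76), [0.25, 0.64, -0.02, 1.68, 0.05, 1.09, -1.55])
saddle  15 (np.float64(0.21), [0.29, 0.43, -0.01, 2.09, -0.14, 0.38, -1.34])
saddle  30 (np.float64(0.08), [-0.16, 0.43, 0.61, 2.34, 4.43, 0.41, 0.37])
saddle  45 None
saddle  60 None
saddle flip -60 None
saddle flip -45 (np.float64(0.19), [0.28, 0.94, -0.13, 1.27, 0.14, 1.73, 1.5])
saddle flip -30 (np.float64(0.5), [0.34, 0.79, -0.19, 1.48, 0.17, 1.42, 1.47])
saddle flip -15 (np.float64(0.75), [0.43, 0.66, -0.3, 1.69, 0.22, 1.1, 1.43])
saddle flip 15 (np.float64(0.29), [0.78, 0.5, -0.67, 2.1, 0.67, 0.46, 1.0])
saddle flip 30 (np.float64(0.08), [0.2, 0.38, 0.17, 2.35, 4.15, 0.25, -2.46])
saddle flip 45 None
saddle flip 60 None
```

```bash
cat > scan.py <<'E'
from kin2 import *; from h import pose,at
from multiprocessing import Pool
P=ident(D).x
def job(a):
    r,psi,t=a; rng=np.random.default_rng(1); best=None
    Rt=pose(np.radians(psi),np.radians(t)); p=np.array([r,0.,.05])-Rt.apply([0,0,.0539])
    for s in [np.array(D[1][0]),np.array(D[0][0])]+[LO+(HI-LO)*rng.random(7) for _ in range(14)]:
        q,e,an=ik(p,Rt,P,s)
        if e<.004 and an<.02:
            m=np.min(np.minimum(q-LO,HI-q))
            if best is None or m>best[0]: best=(m,q)
    return best
if __name__=="__main__":
    rs=(.5,.6,.7,.8,.88); ps=range(0,360,30)
    A=[(r,p,45) for r in rs for p in ps]
    with Pool() as pool: O=pool.map(job,A)
    for a,o in zip(A,O):
        if o: print(a[:2],round(o[0],2),np.round(o[1],2).tolist())
E
nproc; export OMP_NUM_THREADS=1; time timeout 400 python3 scan.py
```

```text
4
(0.5, 90) 0.33 [0.87, 0.78, -0.72, 2.11, -0.42, 0.73, 0.61]
(0.5, 120) 0.57 [0.66, 0.85, -0.65, 1.87, -0.15, 1.09, 0.7]
(0.5, 150) 0.56 [0.31, 0.84, -0.36, 1.7, -0.07, 1.36, 1.06]
(0.5, 180) 0.45 [0.06, 0.85, -0.23, 1.64, 0.11, 1.47, 1.35]
(0.5, 210) 0.5 [-0.16, 0.81, -0.13, 1.7, 0.32, 1.42, 1.62]
(0.5, 240) 0.57 [-0.49, 0.74, 0.12, 1.87, 0.47, 1.19, 1.91]
(0.5, 270) 0.33 [-0.9, 0.72, 0.51, 2.11, 0.6, 0.79, 2.17]
(0.6, 60) 0.1 [0.62, 0.67, -0.4, 2.18, -1.27, 0.6, 0.97]
(0.6, 90) 0.58 [0.67, 0.84, -0.59, 1.86, -0.47, 0.85, 0.58]
(0.6, 120) 0.69 [0.55, 0.96, -0.61, 1.59, -0.14, 1.23, 0.63]
(0.6, 150) 0.39 [0.24, 0.98, -0.35, 1.38, -0.07, 1.53, 1.01]
(0.6, 180) 0.26 [0.02, 1.0, -0.21, 1.3, 0.11, 1.66, 1.37]
(0.6, 210) 0.34 [-0.19, 0.95, -0.07, 1.38, 0.3, 1.58, 1.72]
(0.6, 240) 0.58 [-0.39, 0.86, 0.04, 1.59, 0.51, 1.34, 1.97]
(0.6, 270) 0.57 [-0.74, 0.8, 0.41, 1.87, 0.61, 0.9, 2.26]
(0.6, 300) 0.26 [-0.81, 0.68, 0.42, 2.18, 1.26, 0.58, 2.01]
(0.7, 0) 0.11 [-0.65, 0.71, 0.73, 2.33, 3.69, 0.73, 0.75]
(0.7, 30) 0.23 [-0.13, 0.64, 0.35, 2.21, 4.25, 0.81, 0.97]
(0.7, 60) 0.32 [0.56, 0.79, -
[... 811 characters left out ...]
 240) 0.21 [-0.32, 1.24, 0.06, 0.77, 0.5, 1.71, 2.24]
(0.8, 270) 0.63 [-0.34, 1.02, -0.06, 1.26, 0.84, 1.29, 2.32]
(0.8, 300) 0.71 [-0.05, 0.89, -0.51, 1.67, 1.45, 1.17, 2.25]
(0.8, 330) 0.49 [-0.14, 0.74, -0.21, 1.95, 1.93, 0.67, 2.15]
(0.88, 0) 0.37 [-0.51, 0.89, 0.66, 1.85, 3.99, 0.54, 0.37]
(0.88, 30) 0.19 [-0.52, 1.08, 1.0, 1.74, 4.32, 1.2, 0.34]
(0.88, 60) 0.57 [0.36, 1.0, -0.37, 1.37, -0.75, 0.74, 0.23]
(0.88, 90) 0.64 [0.33, 1.23, -0.48, 0.88, -0.35, 1.28, 0.25]
(0.88, 270) 0.49 [-0.3, 1.18, -0.1, 0.9, 0.85, 1.43, 2.47]
(0.88, 300) 0.54 [-0.06, 1.01, -0.52, 1.41, 1.43, 1.21, 2.42]
(0.88, 330) 0.54 [-0.03, 0.85, -0.36, 1.72, 1.79, 0.73, 2.42]
real	0m10.674s
user	0m37.829s
sys	0m0.383s
```

Planning result: at this radius, gripping from outside pointing outward is out of range. Inward-pointing at the mould and saddle works with good margins, and so do tangential (±y) grips at the standing place. The sequence will be:
1. Pick with the tool leaning 38° inward.
2. Set down pointing −y.
3. Regrasp pointing +y.
4. Place on the saddle leaning inward.

First I'll turn the wrist back.

```bash
python3 - <<'E'
from h import *
cmd([.57,.25,.40],pose(.24+np.radians(85),0),0)
E
```

```text
[0.2713, 0.0435, -0.1119, 0.0833, -0.083, -0.2261] tcp-> [0.57 0.25 0.4 ] q [-1.44  0.2   0.81  2.29  0.98  0.19 -2.94]
```

Request:
step_arm([
  [0.03, 0.005, -0.012, 0.009, -0.009, -0.025, -1],
  [0.06, 0.01, -0.025, 0.0185, -0.018, -0.05, -1],
  [0.09, 0.0145, -0.037, 0.028, -0.028, -0.075, -1],
  [0.12, 0.019, -0.05, 0.037, -0.037, -0.1, -1],
  [0.15, 0.024, -0.062, 0.046, -0.046, -0.126, -1],
  [0.18, 0.029, -0.075, 0.056, -0.055, -0.151, -1],
  [0.21, 0.034, -0.087, 0.065, -0.064, -0.176, -1],
  [0.24, 0.039, -0.1, 0.074, -0.074, -0.201, -1],
  [0.271, 0.0435, -0.112, 0.083, -0.083, -0.226, -1],
  [0.271, 0.0435, -0.112, 0.083, -0.083, -0.226, -1],
])

```text
clock: 7.8
tcp_pos: [0.571, 0.2488, 0.4019]
orientation: [-2.257, -2.176, -0.155]
contact_force: [-0.4, 0.1, -0.3]
grip_width: 0.0853
```

```bash
python3 - <<'E'
from h import *
Rt=pose(.24+np.pi,np.radians(38)); g=at([.591,.271],.24,.010,0,.113)
cmd(g-Rt.apply([0,0,.1]),Rt)
E
```

```text
[0.0777, 0.2167, 0.3571, 0.1144, 0.075, -0.2757] tcp-> [0.693 0.296 0.234] q [-0.56  0.28  0.08  1.63 -0.06  1.15 -0.5 ]
```

Request:
step_arm([
  [0.01, 0.03, 0.03, 0.011, 0.0075, -0.0276, -1],
  [0.02, 0.055, 0.06, 0.023, 0.015, -0.055, -1],
  [0.03, 0.08, 0.1, 0.034, 0.0225, -0.083, -1],
  [0.04, 0.105, 0.14, 0.046, 0.03, -0.11, -1],
  [0.05, 0.13, 0.18, 0.057, 0.0375, -0.138, -1],
  [0.055, 0.155, 0.22, 0.069, 0.045, -0.165, -1],
  [0.065, 0.175, 0.26, 0.08, 0.0525, -0.193, -1],
  [0.07, 0.19, 0.3, 0.092, 0.06, -0.22, -1],
  [0.075, 0.205, 0.33, 0.103, 0.0675, -0.248, -1],
  [0.078, 0.217, 0.357, 0.114, 0.075, -0.276, -1],
])

```text
clock: 9.05
tcp_pos: [0.6938, 0.2944, 0.2337]
orientation: [0.226, -2.484, 0.091]
contact_force: [0.7, -0.1, 0.4]
grip_width: 0.0855
```

```bash
python3 - <<'E'
from bench import *; from h import *
Rt=pose(.24+np.pi,np.radians(38)); cmd(at([.591,.271],.24,.010,0,.113)-Rt.apply([0,0,.1]),Rt)
f=grab_frame("wrist"); cv2.imwrite("pics/w4.png",cv2.resize(f["img"][:,:,::-1],(800,600)))
o=readout.get_obs(); R0=R.from_rotvec(o["orientation"]); print(np.round(o["tcp_pos"],4),"tip mid px",1.5625*proj(f,o["tcp_pos"]+R0.apply([0,0,.06])))
for x in (-.038,.038):
  print(x,[np.round(1.5625*proj(f,at([.591,.271],.24,x,y,.128))[0],1).tolist() for y in (-.028,-.022,.022,.028)])
E
```

```text
[0.0019, 0.0034, 0.0, 0.004, 0.0022, -0.008] tcp-> [0.693 0.296 0.234] q [-0.34  1.   -0.25  0.88  0.01  1.89  1.21]
[0.6929 0.2956 0.23  ] tip mid px [[393.31873657 411.92081293]]
-0.038 [[325.1, 211.9], [336.9, 211.2], [422.8, 206.6], [434.5, 205.9]]
0.038 [[327.1, 358.6], [340.1, 357.9], [435.5, 352.5], [448.5, 351.7]]
```

View pics/w4.png

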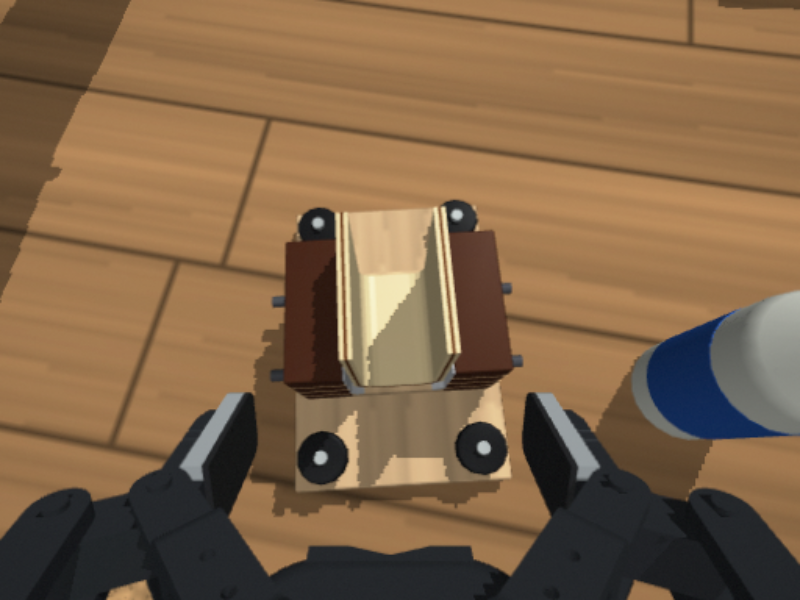

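```bash
python3 - <<'E'
from bench import *; from h import *
Rt=pose(.24+np.pi,np.radians(38)); g=at([.590,.2757],.24,.010,0,.113)
cmd(g-Rt.apply([0,0,.1]),Rt); cmd(g,Rt)
E
```

```text
[0.0055, 0.0102, -0.0066, 0.0034, 0.0013, -0.0067] tcp-> [0.692 0.301 0.234] q [-0.34  1.01 -0.25  0.88  0.01  1.9   1.22]
 [0.007, 0.0059, 0.1934, 0.0034, 0.0013, -0.0067] tcp-> [0.632 0.286 0.155] q [-0.34  1.01 -0.25  0.88  0.01  1.9   1.22]
```

Request:
step_arm([
  [0.0055, 0.01, 0.0, 0.0034, 0.0013, -0.0067, -1],
  [0.0055, 0.01, 0.02, 0.0034, 0.0013, -0.0067, -1],
  [0.006, 0.009, 0.05, 0.0034, 0.0013, -0.0067, -1],
  [0.0065, 0.008, 0.09, 0.0034, 0.0013, -0.0067, -1],
  [0.0068, 0.007, 0.13, 0.0034, 0.0013, -0.0067, -1],
  [0.007, 0.006, 0.16, 0.0034, 0.0013, -0.0067, -1],
  [0.007, 0.006, 0.18, 0.0034, 0.0013, -0.0067, -1],
  [0.007, 0.0059, 0.1934, 0.0034, 0.0013, -0.0067, -1],
  [0.007, 0.0059, 0.1934, 0.0034, 0.0013, -0.0067, -1],
  [0.007, 0.0059, 0.1934, 0.0034, 0.0013, -0.0067, -1],
])

```text
clock: 10.35
tcp_pos: [0.6323, 0.2861, 0.1559]
orientation: [0.297, -2.464, 0.102]
contact_force: [-1.2, -0.1, 0.3]
grip_width: 0.0853
```

```bash
python3 - <<'E'
from bench import *; from h import *
Rt=pose(.24+np.pi,np.radians(38)); g=at([.590,.2757],.24,.010,0,.113); cmd(g,Rt)
f=grab_frame("wrist"); cv2.imwrite("pics/w5.png",cv2.resize(f["img"][:,:,::-1],(800,600)))
o=readout.get_obs(); print(np.round(o["tcp_pos"],4),o["contact_force"])
E
```

```text
[0.0001, -0.0001, 0.0011, 0.0001, 0.0001, -0.0] tcp-> [0.632 0.286 0.155] q [-0.34  0.96 -0.25  1.15  0.02  1.68  1.26]
[0.6323 0.2862 0.1559] [ 0.12505214 -0.10967842 -0.38811909]
```

View pics/w5.png

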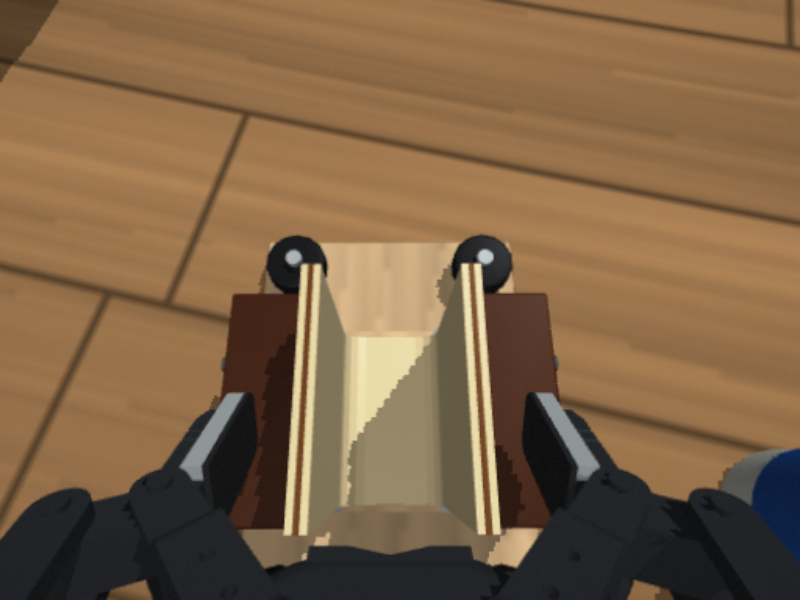

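Legs are centred between the pads (outer edges at columns 292 and 491, finger centre about 390) and parallel to them. Closing now.

Request:
step_arm([
  [0, 0, 0, 0, 0, 0, 0],
  [0, 0, 0, 0, 0, 0, 0.3],
  [0, 0, 0, 0, 0, 0, 0.6],
  [0, 0, 0, 0, 0, 0, 0.8],
  [0, 0, 0, 0, 0, 0, 1],
  [0, 0, 0, 0, 0, 0, 1],
  [0, 0, 0, 0, 0, 0, 1],
  [0, 0, 0, 0, 0, 0, 1],
  [0, 0, 0, 0, 0, 0, 1],
  [0, 0, 0, 0, 0, 0, 1],
], newtons=40)

```text
clock: 11.65
tcp_pos: [0.6325, 0.2863, 0.1562]
orientation: [0.297, -2.465, 0.101]
contact_force: [1.8, 1.8, 4.5]
grip_width: 0.0554
```

```bash
python3 - <<'E'
from bench import *; from h import *
o=readout.get_obs(); print(o["contact_force"],o["grip_width"])
R0=R.from_rotvec(o["orientation"]); print("up 0.17 in tool units",np.round(R0.inv().apply([0,0,.17])/.5,4)); 
Rt=pose(.24+np.pi,np.radians(38)); print((Rt.inv()*R0).magnitude())
E
```

```text
[1.84557145 1.80353481 4.538215  ] 0.055425920230258795
up 0.17 in tool units [ 2.090e-01  2.000e-04 -2.682e-01]
0.0014731473693778499
```

Request:
step_arm([
  [0.01, 0, -0.013, 0, 0, 0, 1],
  [0.025, 0, -0.032, 0, 0, 0, 1],
  [0.045, 0, -0.058, 0, 0, 0, 1],
  [0.07, 0, -0.09, 0, 0, 0, 1],
  [0.1, 0, -0.128, 0, 0, 0, 1],
  [0.13, 0, -0.167, 0, 0, 0, 1],
  [0.16, 0, -0.205, 0, 0, 0, 1],
  [0.19, 0, -0.244, 0, 0, 0, 1],
  [0.209, 0, -0.268, 0, 0, 0, 1],
  [0.209, 0, -0.268, 0, 0, 0, 1],
])

```text
clock: 12.9
tcp_pos: [0.63, 0.2853, 0.3261]
orientation: [0.296, -2.474, 0.101]
contact_force: [0.1, 0.2, -0.2]
grip_width: 0.0558
```

```bash
python3 - <<'E'
from bench import *; from h import *
o=readout.get_obs(); print(o["contact_force"],o["grip_width"],np.round(o["joints"],2),o["tcp_pos"])
f=grab_frame("wrist"); cv2.imwrite("pics/w6.png",cv2.resize(f["img"][:,:,::-1],(800,600)))
for d in tip_of("blank_mid",f)[:1]+tip_of("blank_bend",f)[:1]: print(d)
# waypoint: stand pose, tool points -y: pose(90deg,-52deg)
p=np.array([.62,.03])
Rt=pose(np.pi/2,-np.radians(52)); cmd([.62,.03,.3],Rt,label="full")
Rw=pose(np.pi+.24-np.radians(50),0); cmd([.62,.15,.36],Rw,label="mid")
E
```

```text
[ 0.05334349  0.21339774 -0.15524594] 0.05580085425075844 [-0.45  0.8  -0.03  1.06 -0.13  1.92  1.33] [0.62995524 0.28526018 0.32609178]
{'point': [248.3, 256.3], 'p': 0.59}
{'point': [249.7, 266.7], 'p': 0.88}
full [0.1068, -0.4098, 0.0563, 0.0388, -0.1726, 0.3089] tcp-> [0.62  0.072 0.333] q [-0.45  0.8  -0.04  1.06 -0.13  1.92  1.33]
mid [0.1763, -0.259, -0.0938, -0.0455, -0.0981, 0.1338] tcp-> [0.62  0.15  0.414] q [-0.45  0.8  -0.04  1.06 -0.13  1.92  1.33]
```

Request:
step_arm([
  [0.02, -0.03, -0.01, -0.006, -0.012, 0.017, 1],
  [0.045, -0.065, -0.023, -0.0115, -0.025, 0.033, 1],
  [0.065, -0.095, -0.035, -0.017, -0.037, 0.05, 1],
  [0.088, -0.13, -0.047, -0.023, -0.049, 0.067, 1],
  [0.11, -0.16, -0.06, -0.0285, -0.061, 0.084, 1],
  [0.132, -0.194, -0.07, -0.034, -0.074, 0.1, 1],
  [0.155, -0.227, -0.082, -0.04, -0.086, 0.117, 1],
  [0.176, -0.259, -0.094, -0.0455, -0.098, 0.134, 1],
  [0.176, -0.259, -0.094, -0.0455, -0.098, 0.134, 1],
  [0.176, -0.259, -0.094, -0.0455, -0.098, 0.134, 1],
])

```text
clock: 14.3
tcp_pos: [0.6198, 0.1513, 0.4128]
orientation: [-0.973, -2.983, 0.002]
contact_force: [-1.0, 0.6, -1.2]
grip_width: 0.0554
```

```bash
python3 - <<'E'
from bench import *; from h import *
o=readout.get_obs(); print(o["contact_force"],o["grip_width"],np.round(o["joints"],2),o["tcp_pos"])
Rt=pose(np.pi/2,-np.radians(52)); cmd([.62,.03,.2],Rt,label="full")
E
```

```text
[-1.01620615  0.63876373 -1.24811669] 0.05538518960999693 [-0.48  0.34  0.19  1.52 -0.07  1.29  0.66] [0.61975979 0.15128219 0.41276147]
full [-0.0945, -0.1262, 0.3591, 0.0672, -0.1337, 0.1392] tcp-> [0.62  0.072 0.233] q [-0.48  0.34  0.19  1.52 -0.07  1.29  0.66]
```

```bash
python3 - <<'E'
from bench import *; from h import *
Rt=pose(np.pi/2,-np.radians(52)); cmd([.645,.055,.15],Rt,label="full")
E
```

```text
full [-0.1057, -0.0561, 0.4589, 0.0672, -0.1337, 0.1392] tcp-> [0.645 0.097 0.183] q [-0.48  0.34  0.19  1.52 -0.07  1.29  0.66]
```

Request:
step_arm([
  [-0.008, -0.005, 0.02, 0.008, -0.016, 0.017, 1],
  [-0.015, -0.01, 0.05, 0.016, -0.033, 0.034, 1],
  [-0.03, -0.018, 0.1, 0.025, -0.05, 0.052, 1],
  [-0.042, -0.025, 0.16, 0.034, -0.067, 0.07, 1],
  [-0.055, -0.032, 0.22, 0.042, -0.084, 0.087, 1],
  [-0.068, -0.038, 0.28, 0.05, -0.1, 0.104, 1],
  [-0.082, -0.045, 0.34, 0.059, -0.117, 0.122, 1],
  [-0.095, -0.052, 0.4, 0.067, -0.134, 0.139, 1],
  [-0.106, -0.056, 0.459, 0.067, -0.134, 0.139, 1],
  [-0.106, -0.056, 0.459, 0.067, -0.134, 0.139, 1],
])

```text
clock: 15.55
tcp_pos: [0.6438, 0.0981, 0.179]
orientation: [1.672, 1.682, -0.826]
contact_force: [-0.2, -0.6, -1.4]
grip_width: 0.0555
```

```bash
python3 - <<'E'
from bench import *; from h import *
Rt=pose(np.pi/2,-np.radians(52)); cmd([.645,.055,.15],Rt,label="res")
o=readout.get_obs(); print(o["contact_force"],o["grip_width"],np.round(o["joints"],2),o["tcp_pos"])
f=grab_frame("wrist"); s=grab_frame("scene")
c=cv2.resize(s["img"][150:280,220:400],(720,520)); cv2.imwrite("pics/s2.png",c[:,:,::-1])
E
```

```text
res [-0.0074, 0.0023, -0.0041, -0.0002, 0.0007, 0.0011] tcp-> [0.645 0.097 0.183] q [-0.87  0.85  0.53  1.63  0.45  1.2  -0.67]
[-0.18970306 -0.5847312  -1.36215551] 0.05547013720159859 [-0.87  0.85  0.53  1.63  0.45  1.2  -0.67] [0.64381155 0.09809669 0.1789958 ]
```

View pics/s2.png

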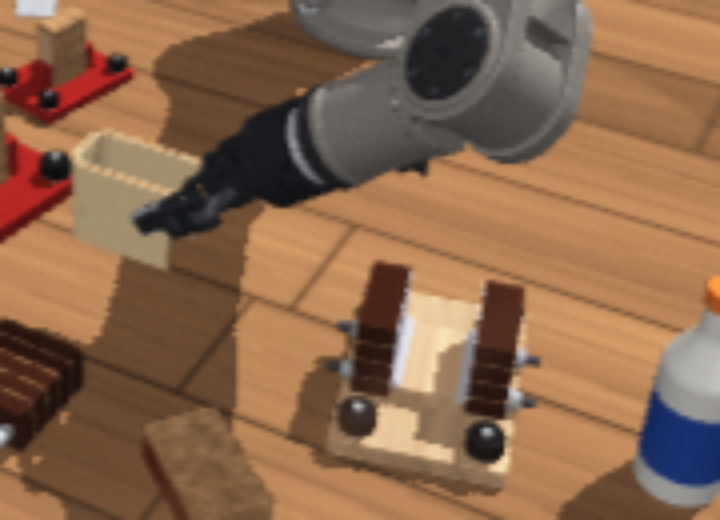

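```bash
cat >> h.py <<'E'
Tp=R.from_rotvec([.297,-2.465,.101]); pp=np.array([.6325,.2863,.1562])   # TCP at the pick
Bt_R=Tp.inv()*R.from_euler("z",.24); Bt_p=Tp.inv().apply(np.array([.590,.2757,.080])-pp)  # blank_mid in tool, 1st grip
def blank_now(BR=Bt_R,Bp=Bt_p):
    from bench import readout
    o=readout.get_obs(); R0=R.from_rotvec(o["orientation"]); return o["tcp_pos"]+R0.apply(Bp),R0*BR
E
python3 - <<'E'
from bench import *; from h import *
p,B=blank_now(); print(p,B.as_matrix().round(3).tolist())
# target: blank x up, z (tips) toward +y
Bt=R.from_matrix(np.column_stack([[0,0,1],[1,0,0],[0,1,0]])); print(Bt.as_matrix().tolist())
for z in (.060,.0405):
    Rt=Bt*Bt_R.inv(); tc=np.array([.645,.025,z])-Rt.apply(Bt_p); cmd(tc,Rt,0,str(z))
E
```

```text
[0.645243   0.02167009 0.13917584] [[0.001, 1.0, -0.002], [0.0, 0.002, 1.0], [1.0, -0.001, -0.0]]
[[0.0, 1.0, 0.0], [0.0, 0.0, 1.0], [1.0, 0.0, 0.0]]
0.06 [0.129, -0.0002, 0.092, 0.0002, 0.0, 0.0002] tcp-> [0.645 0.101 0.104] q [-0.87  0.84  0.53  1.62  0.46  1.21 -0.67]
0.0405 [0.1598, -0.0002, 0.116, 0.0002, 0.0, 0.0002] tcp-> [0.645 0.101 0.084] q [-0.87  0.84  0.53  1.62  0.46  1.21 -0.67]
```

Request:
step_arm([
  [0.02, 0, 0.015, 0, 0, 0, 1],
  [0.045, 0, 0.033, 0, 0, 0, 1],
  [0.075, 0, 0.054, 0, 0, 0, 1],
  [0.105, 0, 0.075, 0, 0, 0, 1],
  [0.129, 0, 0.092, 0, 0, 0, 1],
  [0.142, 0, 0.102, 0, 0, 0, 1],
  [0.151, 0, 0.109, 0, 0, 0, 1],
  [0.157, 0, 0.114, 0, 0, 0, 1],
  [0.1598, 0, 0.116, 0, 0, 0, 1],
  [0.1598, 0, 0.116, 0, 0, 0, 1],
])

```text
clock: 16.9
tcp_pos: [0.6454, 0.1012, 0.0845]
orientation: [1.675, 1.679, -0.819]
contact_force: [-0.7, 0.1, -1.0]
grip_width: 0.0559
```

```bash
python3 - <<'E'
from bench import *; from h import *
o=readout.get_obs(); print(o["contact_force"],o["grip_width"],np.round(o["joints"],2),o["tcp_pos"])
p,B=blank_now(); print(p,B.as_matrix()[2]); R0=R.from_rotvec(o["orientation"]); print("1mm down:",R0.inv().apply([0,0,-.001])/.5)
E
```

```text
[-0.72513204  0.11471378 -1.03748607] 0.055856904274162116 [-0.85  0.99  0.5   1.62  0.43  1.1  -0.75] [0.64540192 0.10121258 0.08452352]
[0.6453267  0.02501465 0.04071804] [ 9.99999978e-01 -2.04434353e-04  5.25884553e-05]
1mm down: [ 1.57802341e-03 -4.47619248e-07  1.22875624e-03]
```

Not in contact yet (expected 2.7 mm above the bench). Lowering slowly by 4 mm in all.

Request:
step_arm([
  [0.0008, 0, 0.0006, 0, 0, 0, 1],
  [0.0016, 0, 0.0012, 0, 0, 0, 1],
  [0.0024, 0, 0.0018, 0, 0, 0, 1],
  [0.0032, 0, 0.0025, 0, 0, 0, 1],
  [0.0036, 0, 0.0028, 0, 0, 0, 1],
  [0.004, 0, 0.0031, 0, 0, 0, 1],
  [0.0042, 0, 0.0033, 0, 0, 0, 1],
  [0.0043, 0, 0.0034, 0, 0, 0, 1],
  [0.0043, 0, 0.0034, 0, 0, 0, 1],
  [0.0043, 0, 0.0034, 0, 0, 0, 1],
])

```text
clock: 18.15
tcp_pos: [0.6454, 0.1012, 0.082]
orientation: [1.675, 1.679, -0.819]
contact_force: [-1.6, 1.9, 4.1]
grip_width: 0.055
```

```bash
python3 - <<'E'
from bench import *; from h import *
o=readout.get_obs(); print(o["contact_force"],o["moment"],o["grip_width"],o["tcp_pos"])
p,B=blank_now(); print(p)
E
```

```text
[-1.60155941  1.89759027  4.08671629] [ 0.5333987   0.25820751 -0.30398929] 0.05495538340212197 [0.64539246 0.10117925 0.08203146]
[0.64530595 0.02496995 0.03824578]
```

Request:
step_arm([
  [-0.0004, 0, -0.0003, 0, 0, 0, 0.5],
  [-0.0004, 0, -0.0003, 0, 0, 0, 0.2],
  [-0.0004, 0, -0.0003, 0, 0, 0, -0.1],
  [-0.0004, 0, -0.0003, 0, 0, 0, -0.4],
  [-0.0004, 0, -0.0003, 0, 0, 0, -0.7],
  [-0.0004, 0, -0.0003, 0, 0, 0, -1],
  [-0.0004, 0, -0.0003, 0, 0, 0, -1],
  [-0.0004, 0, -0.0003, 0, 0, 0, -1],
  [-0.0004, 0, -0.0003, 0, 0, 0, -1],
  [-0.0004, 0, -0.0003, 0, 0, 0, -1],
])

```text
clock: 19.4
tcp_pos: [0.6454, 0.1012, 0.0823]
orientation: [1.675, 1.679, -0.819]
contact_force: [-1.0, -0.1, 0.6]
grip_width: 0.0854
```

Request:
step_arm([
  [0, 0, -0.015, 0, 0, 0, -1],
  [0, 0, -0.04, 0, 0, 0, -1],
  [0, 0, -0.08, 0, 0, 0, -1],
  [0, 0, -0.13, 0, 0, 0, -1],
  [0, 0, -0.18, 0, 0, 0, -1],
  [0, 0, -0.24, 0, 0, 0, -1],
  [0, 0, -0.3, 0, 0, 0, -1],
  [0, 0, -0.35, 0, 0, 0, -1],
  [0, 0, -0.38, 0, 0, 0, -1],
  [0, 0, -0.4, 0, 0, 0, -1],
])

```text
clock: 20.65
tcp_pos: [0.6449, 0.2601, 0.2058]
orientation: [1.675, 1.68, -0.818]
contact_force: [-0.1, -0.2, -0.1]
grip_width: 0.0854
```

```bash
python3 - <<'E'
from bench import *; from h import *
o=readout.get_obs(); print(o["contact_force"],o["grip_width"],o["tcp_pos"],np.round(o["joints"],2))
t=grab_frame("top"); s=grab_frame("scene")
c=[(x,y,z) for x in (.617,.673) for y in (-.023,.073) for z in (.0,.076)]
for f,n in ((t,"top"),(s,"scene")): 
    print(n,[(np.round(d["point"]),d["p"]) for d in tip_of("blank_mid",f)[:2]],[(np.round(d["extent"]),d["p"]) for d in search_frame("blank_mid",f)[:2]])
    P=proj(f,c); print("expect centre",proj(f,[.6453,.025,.038])[0],"box",P.min(0),P.max(0))
a=cv2.resize(t["img"][140:220,210:290],(400,400)); b=cv2.resize(s["img"][180:260,220:300],(400,400)); cv2.imwrite("pics/st.png",np.hstack([a,b])[:,:,::-1])
Rt=pose(np.pi/2,np.radians(45)); print(Rt.apply([0,0,1]))
E
```

```text
[-0.12800593 -0.16484675 -0.09633648] 0.08535930842548488 [0.64487519 0.26007    0.2057875 ] [-0.97  0.91  0.48  1.38  0.36  1.46 -0.7 ]
top [(array([253., 166.]), 0.56)] [(array([255., 169.,  29.,  19.]), 0.57)]
expect centre [254.36013214 168.70653151] box [240.11618499 158.83945428] [268.14688022 178.32518924]
scene [(array([254., 222.]), 0.78)] [(array([254., 224.,  30.,  34.]), 0.73)]
expect centre [253.52513689 222.96752499] box [237.07837787 205.54236954] [270.10704391 240.74378724]
[ 2.77555756e-16  7.07106781e-01 -7.07106781e-01]
```

View pics/st.png

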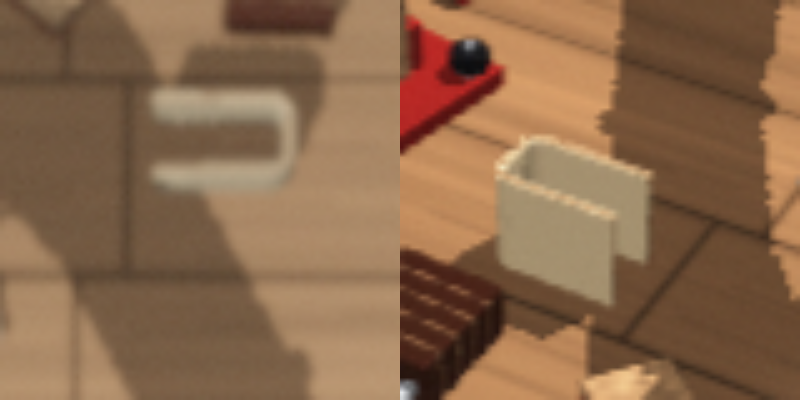

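The blank stands as planned: bend toward −y, networks and expected boxes agree to a few pixels, and both pictures show it upright. Now over the top to the bend side.

```bash
python3 - <<'E'
from h import *
cmd([.64,.05,.36],pose(np.pi/2,0),0)
E
```

```text
[-0.5005, -0.0104, 0.1379, -0.0, 0.1449, 0.0002] tcp-> [0.64 0.05 0.36] q [-0.97  0.91  0.48  1.38  0.36  1.46 -0.7 ]
```

Request:
step_arm([
  [-0.06, -0.001, 0.0, 0, 0.018, 0, -1],
  [-0.12, -0.002, 0.02, 0, 0.036, 0, -1],
  [-0.18, -0.003, 0.04, 0, 0.054, 0, -1],
  [-0.24, -0.005, 0.06, 0, 0.072, 0, -1],
  [-0.3, -0.006, 0.08, 0, 0.09, 0, -1],
  [-0.36, -0.007, 0.1, 0, 0.108, 0, -1],
  [-0.42, -0.009, 0.115, 0, 0.127, 0, -1],
  [-0.46, -0.01, 0.13, 0, 0.145, 0, -1],
  [-0.5, -0.01, 0.138, 0, 0.145, 0, -1],
  [-0.5, -0.01, 0.138, 0, 0.145, 0, -1],
])

```text
clock: 22.2
tcp_pos: [0.6405, 0.0487, 0.3607]
orientation: [2.222, 2.219, -0.001]
contact_force: [0.4, 0.9, -0.2]
grip_width: 0.0854
```

```bash
python3 - <<'E'
from h import *
Rt=pose(np.pi/2,np.radians(50)); cmd(np.array([.6453,.012,.048])-Rt.apply([0,0,.1]),Rt)
E
```

```text
[-0.3086, 0.0098, 0.428, 0.0002, 0.1391, -0.0001] tcp-> [ 0.645 -0.106  0.147] q [-0.41  0.39  0.32  1.59 -0.13  1.19 -0.06]
```

Request:
step_arm([
  [-0.05, 0.001, 0.03, 0, 0.015, 0, -1],
  [-0.1, 0.002, 0.07, 0, 0.03, 0, -1],
  [-0.15, 0.004, 0.12, 0, 0.05, 0, -1],
  [-0.2, 0.005, 0.18, 0, 0.07, 0, -1],
  [-0.24, 0.007, 0.25, 0, 0.09, 0, -1],
  [-0.27, 0.008, 0.32, 0, 0.11, 0, -1],
  [-0.29, 0.009, 0.38, 0, 0.13, 0, -1],
  [-0.309, 0.01, 0.428, 0, 0.139, 0, -1],
  [-0.309, 0.01, 0.428, 0, 0.139, 0, -1],
  [-0.309, 0.01, 0.428, 0, 0.139, 0, -1],
])

```text
clock: 23.45
tcp_pos: [0.6461, -0.1036, 0.1475]
orientation: [-1.7, -1.705, -0.793]
contact_force: [0.2, -0.2, 0.2]
grip_width: 0.0851
```

```bash
python3 - <<'E'
from bench import *; from h import *
Rt=pose(np.pi/2,np.radians(50)); cmd(np.array([.6453,.012,.048]),Rt)
f=grab_frame("wrist"); o=readout.get_obs(); R0=R.from_rotvec(o["orientation"])
for y in (-.023,.073): print(y,[np.round(1.5625*proj(f,[x,y,.076])[0],1).tolist() for x in (.6173,.6233,.6673,.6733)])
cv2.imwrite("pics/w7.png",cv2.resize(f["img"][:,:,::-1],(800,600)))
E
```

```text
[-0.0038, -0.0015, 0.1972, -0.0002, 0.0001, 0.0003] tcp-> [ 0.645 -0.029  0.083] q [ 0.31  0.81  0.05  1.6  -0.88  1.28  0.87]
-0.023 [[319.8, 357.7], [334.1, 357.7], [438.9, 358.0], [453.2, 358.0]]
0.073 [[334.1, 189.7], [345.6, 189.7], [429.3, 189.8], [440.7, 189.9]]
```

View pics/w7.png

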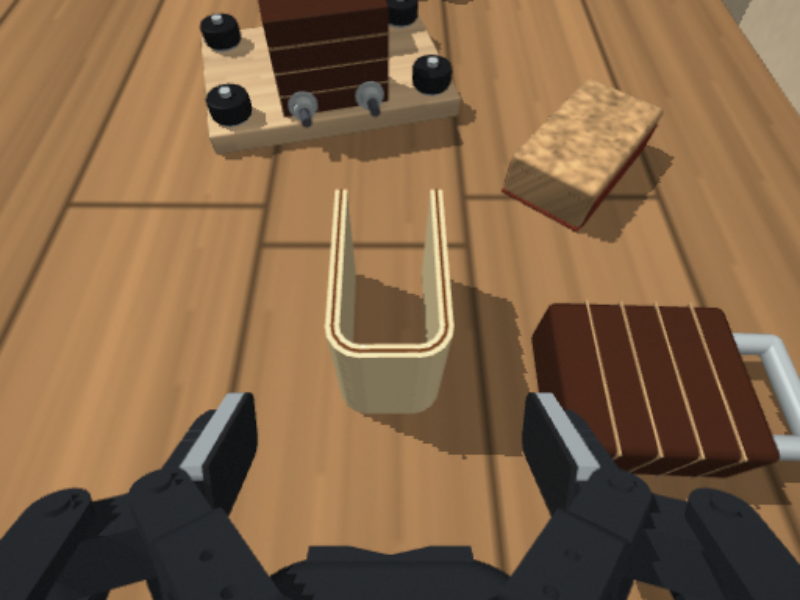

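```bash
python3 - <<'E'
from bench import *; from h import *
f=grab_frame("wrist")
for p,z in (((533,350),.042),((560,304),.042),((548,410),.0)): print(back(f,np.array(p)/1.5625,z))
E
```

```text
[ 0.71943654 -0.00304225  0.042     ]
[0.7380364  0.02400388 0.042     ]
[ 0.73618755 -0.02038475  0.        ]
```

Request:
step_arm([
  [-0.001, 0, 0.015, 0, 0, 0, -0.8],
  [-0.0015, 0, 0.04, 0, 0, 0, -0.8],
  [-0.002, 0, 0.07, 0, 0, 0, -0.8],
  [-0.003, 0, 0.1, 0, 0, 0, -0.8],
  [-0.003, 0, 0.13, 0, 0, 0, -0.8],
  [-0.0038, 0, 0.155, 0, 0, 0, -0.8],
  [-0.0038, 0, 0.175, 0, 0, 0, -0.8],
  [-0.0038, 0, 0.19, 0, 0, 0, -0.8],
  [-0.0038, 0, 0.197, 0, 0, 0, -0.8],
  [-0.0038, 0, 0.197, 0, 0, 0, -0.8],
])

```text
clock: 24.8
tcp_pos: [0.6465, -0.0299, 0.0838]
orientation: [-1.701, -1.707, -0.795]
contact_force: [0.1, -0.2, -0.1]
grip_width: 0.0766
```

Request:
step_arm([
  [0, 0, 0, 0, 0, 0, -0.5],
  [0, 0, 0, 0, 0, 0, -0.2],
  [0, 0, 0, 0, 0, 0, 0.1],
  [0, 0, 0, 0, 0, 0, 0.3],
  [0, 0, 0, 0, 0, 0, 0.6],
  [0, 0, 0, 0, 0, 0, 1],
  [0, 0, 0, 0, 0, 0, 1],
  [0, 0, 0, 0, 0, 0, 1],
  [0, 0, 0, 0, 0, 0, 1],
  [0, 0, 0, 0, 0, 0, 1],
], newtons=40)

```text
clock: 26.05
tcp_pos: [0.6466, -0.0304, 0.0841]
orientation: [-1.702, -1.707, -0.795]
contact_force: [-1.0, -3.3, 5.5]
grip_width: 0.0555
```

```bash
python3 - <<'E'
from bench import *; from h import *
o=readout.get_obs(); print(o["contact_force"],o["grip_width"],o["tcp_pos"].tolist(),o["orientation"].tolist(),np.round(o["joints"],2))
R0=R.from_rotvec(o["orientation"]); print("up .2",R0.inv().apply([0,0,.2])/.5)
f=grab_frame("wrist"); print([(d["point"],d["p"]) for d in tip_of("blank_mid",f)+tip_of("blank_bend",f)])
print(proj(f,[[.6453,.025,.038],[.6453,-.023,.038]]))
cv2.imwrite("pics/w8.png",cv2.resize(f["img"][:,:,::-1],(800,600)))
E
```

```text
[-1.01719768 -3.27154905  5.47911062] 0.05545822250908993 [0.6466403434501913, -0.030447674481872626, 0.08413919047228356] [-1.7015211556345762, -1.7067272778706082, -0.7952003965659957] [ 0.25  0.87 -0.    1.67 -0.96  1.13  0.92]
up .2 [ 0.30594559  0.00141137 -0.25767286]
[([252.4, 352.6], 0.76)]
[[245.59446314 252.55090351]
 [244.76997464 354.34682433]]
```

View pics/w8.png

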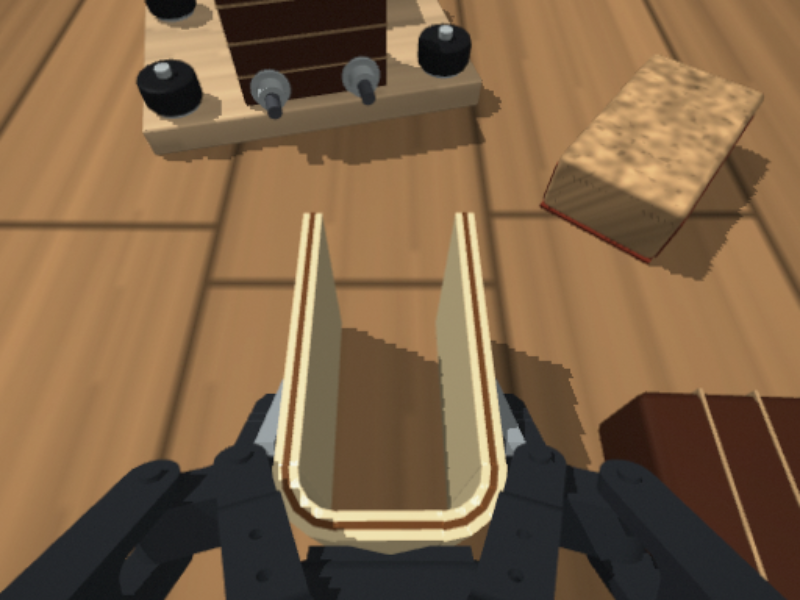

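```bash
python3 - <<'E'
from bench import *; from h import *
f=grab_frame("wrist"); g=f["img"].astype(int)
for y in (.073,-.023): print(y,[np.round(1.5625*proj(f,[x,y,.076])[0],1).tolist() for x in (.6185,.6465,.6745)])
w=masks_of("blank_mid",f)
if w:
    m=w[0]["pixels"]; r=np.where(m.any(1))[0]; print("mask rows x1.5625",r.min()*1.5625,r.max()*1.5625,w[0]["p"])
# intensity profile down centre column for the bend's edge, and leg columns for tips
print("centre col",[(int(v*1.5625),g[v,250].sum()) for v in range(322,352)])
print("left leg",[(int(v*1.5625),g[v,200].sum()) for v in range(130,143)])
E
```

```text
0.073 [[302.4, 214.4], [387.7, 214.7], [472.9, 214.9]]
-0.023 [[259.8, 544.7], [386.3, 544.5], [512.7, 545.2]]
mask rows x1.5625 212.5 553.125 0.62
centre col [(503, np.int64(218)), (504, np.int64(221)), (506, np.int64(219)), (507, np.int64(220)), (509, np.int64(373)), (510, np.int64(578)), (512, np.int64(638)), (514, np.int64(638)), (515, np.int64(638)), (517, np.int64(638)), (518, np.int64(597)), (520, np.int64(428)), (521, np.int64(221)), (523, np.int64(219)), (525, np.int64(222)), (526, np.int64(220)), (528, np.int64(340)), (529, np.int64(540)), (531, np.int64(639)), (532, np.int64(638)), (534, np.int64(638)), (535, np.int64(638)), (537, np.int64(638)), (539, np.int64(575)), (540, np.int64(304)), (542, np.int64(314)), (543, np.int64(311)), (545, np.int64(312)), (546, np.int64(310)), (548, np.int64(310))]
left leg [(203, np.int64(375)), (204, np.int64(373)), (206, np.int64(374)), (207, np.int64(376)), (209, np.int64(376)), (210, np.int64(347)), (212, np.int64(247)), (214, np.int64(221)), (215, np.int64(221)), (217, np.int64(224)), (218, np.int64(217)), (220, np.int64(220)), (221, np.int64(229))]
```

Grip is centred (blank columns 275–505). The blank shifted only about 0.8 mm when gripped. Lifting.

Request:
step_arm([
  [0.01, 0, -0.0085, 0, 0, 0, 1],
  [0.03, 0, -0.025, 0, 0, 0, 1],
  [0.06, 0, -0.05, 0, 0, 0, 1],
  [0.1, 0, -0.084, 0, 0, 0, 1],
  [0.15, 0, -0.126, 0, 0, 0, 1],
  [0.2, 0, -0.168, 0, 0, 0, 1],
  [0.25, 0, -0.21, 0, 0, 0, 1],
  [0.29, 0.001, -0.244, 0, 0, 0, 1],
  [0.306, 0.001, -0.258, 0, 0, 0, 1],
  [0.306, 0.001, -0.258, 0, 0, 0, 1],
])

```text
clock: 27.55
tcp_pos: [0.6465, -0.0306, 0.2847]
orientation: [-1.702, -1.708, -0.796]
contact_force: [0.5, -0.0, -1.9]
grip_width: 0.0555
```

```bash
cat >> h.py <<'E'
T2=R.from_rotvec([-1.7015,-1.7067,-.7952]); p2=np.array([.64664,-.03045,.08414])
B2_R=T2.inv()*R.from_matrix(np.column_stack([[0,0,1],[1,0,0],[0,1,0]])); B2_p=T2.inv().apply(np.array([.6466,.0258,.038])-p2); B2_p[1]=0
E
python3 - <<'E'
from bench import *; from h import *
o=readout.get_obs(); print(o["contact_force"],o["grip_width"],np.round(o["joints"],2),B2_p,B2_R.as_matrix().round(3).tolist())
cmd([.57,-.05,.41],pose(-.19,0),0)
print(R.from_rotvec(o["orientation"]).as_matrix().round(3).tolist())
E
```

```text
[ 0.47921861 -0.03626647 -1.92104   ] 0.0554532259839269 [ 0.22  0.6   0.04  1.62 -0.89  1.34  0.67] [0.00094252 0.         0.07274655] [[0.765, -0.004, 0.644], [0.004, 1.0, 0.001], [-0.644, 0.001, 0.765]]
 [0.1672, -0.1519, -0.1915, -0.1207, -0.1005, 0.2609] tcp-> [ 0.57 -0.05  0.41] q [ 0.22  0.6   0.04  1.62 -0.89  1.34  0.67]
[[-0.004, 1.0, 0.002], [0.644, 0.001, 0.765], [0.765, 0.004, -0.644]]
```

Request:
step_arm([
  [0.017, -0.015, -0.03, -0.012, -0.01, 0.026, 1],
  [0.034, -0.03, -0.06, -0.024, -0.02, 0.052, 1],
  [0.05, -0.046, -0.08, -0.036, -0.03, 0.078, 1],
  [0.067, -0.06, -0.1, -0.048, -0.04, 0.104, 1],
  [0.084, -0.076, -0.12, -0.06, -0.05, 0.13, 1],
  [0.1, -0.091, -0.14, -0.072, -0.06, 0.157, 1],
  [0.117, -0.106, -0.155, -0.084, -0.07, 0.183, 1],
  [0.134, -0.122, -0.17, -0.097, -0.08, 0.209, 1],
  [0.15, -0.137, -0.18, -0.109, -0.09, 0.235, 1],
  [0.167, -0.152, -0.19, -0.121, -0.1, 0.261, 1],
])

```text
clock: 28.8
tcp_pos: [0.5691, -0.0491, 0.4084]
orientation: [-3.119, 0.256, -0.019]
contact_force: [-0.1, -0.1, -0.6]
grip_width: 0.0556
```

Request:
step_arm([
  [0, 0, 0, 0, 0, 0, 1],
  [0, 0, 0, 0, 0, 0, 1],
  [0, 0, 0, 0, 0, 0, 1],
  [0, 0, 0, 0, 0, 0, 1],
  [0, 0, 0, 0, 0, 0, 1],
  [0, 0, 0, 0, 0, 0, 1],
  [0, 0, 0, 0, 0, 0, 1],
  [0, 0, 0, 0, 0, 0, 1],
  [0, 0, 0, 0, 0, 0, 1],
  [0, 0, 0, 0, 0, 0, 1],
])

```text
clock: 30.05
tcp_pos: [0.569, -0.0491, 0.4084]
orientation: [-3.119, 0.256, -0.019]
contact_force: [-0.3, -0.1, -0.7]
grip_width: 0.0556
```

```bash
python3 - <<'E'
from bench import *; from h import *
o=readout.get_obs(); print(o["tcp_pos"],o["grip_width"],np.round(o["joints"],2))
f=grab_frame("wrist"); t=grab_frame("top"); s=grab_frame("scene")
for i in (f,t,s):
    c,sn=np.cos(-.19),np.sin(-.19); k=knobs(.072,.045)@np.array([[c,sn,0],[-sn,c,0],[0,0,1]])+[.570,-.203,0]
    print("pred",proj(i,k).round(1).tolist())
def dark(f,uv,w):   # centroid of the connected dark, colourless blob nearest uv
    hsv=f["img"].astype(int); m=((hsv.max(2)<75)).astype(np.uint8); u,v=np.round(uv).astype(int)
    sub=m[v-w:v+w+1,u-w:u+w+1]; n,l,st,ce=cv2.connectedComponentsWithStats(sub)
    b=[(np.hypot(*(ce[i]-w)),i) for i in range(1,n) if st[i,4]>8]; 
    if not b: return None
    i=min(b)[1]; return ce[i]+[u-w,v-w],st[i].tolist()
for nm,i,w in (("wrist",f,16),("top",t,6),("scene",s,8)):
    for p in proj(i,k): print(nm,dark(i,p,w))
np.save("pics/f.npy",f["img"])
E
```

```text
[ 0.56903985 -0.0490678   0.40838932] 0.055550575306883905 [-0.43  0.23  0.51  1.71 -0.13  1.22 -1.63]
pred [[319.5, 180.3], [377.8, 181.9], [330.1, 81.1], [395.0, 82.5]]
pred [[303.0, 207.9], [328.4, 212.9], [310.3, 168.0], [335.5, 172.8]]
pred [[233.2, 190.6], [216.7, 182.1], [205.8, 207.6], [189.2, 198.1]]
wrist (array([319.43167702, 181.33229814]), [7, 7, 21, 22, 322])
wrist (array([376.875     , 182.79807692]), [4, 9, 23, 18, 312])
wrist (array([328.72429907,  82.93925234]), [3, 6, 24, 25, 428])
wrist (array([393.08602151,  83.67741935]), [2, 5, 26, 24, 465])
top (array([304.75      , 208.57142857]), [6, 3, 5, 8, 28])
top (array([327.625, 212.675]), [2, 2, 9, 8, 40])
top (array([310.92307692, 168.64102564]), [4, 2, 7, 9, 39])
top (array([334.61111111, 173.03703704]), [2, 2, 8, 9, 54])
scene (array([233.25      , 191.13461538]), [4, 5, 9, 7, 52])
scene None
scene (array([206.296875, 208.15625 ]), [4, 4, 10, 9, 64])
scene (array([189.75510204, 199.26530612]), [5, 6, 9, 7, 49])
```

```bash
python3 - <<'E'
from bench import *; from h import *
f=grab_frame("wrist"); t=grab_frame("top"); s=grab_frame("scene")
w=np.array([[319.43,181.33],[376.9,182.8],[328.7,82.9],[393.1,83.7]]); tt=np.array([[303.5,208.5],[327.6,212.7],[310.9,168.6],[334.6,173.0]])
for h in (.027,.031): print(h,fit([(f,w)],knobs(.072,.045,h),[.57,-.2,-.19]),fit([(t,tt)],knobs(.072,.045,h),[.57,-.2,-.19]))
for i,u in ((s,np.array([[233.25,191.13],[206.3,208.16],[189.75,199.27]])): 
    print("scene",fit([(i,u)],knobs(.072,.045,.03)[[0,2,3]],[.57,-.2,-.19]))
for n in ("saddle_top","saddle"):
    for c,i in (("w",f),("t",t),("s",s)): print(n,c,[(back(i,d["point"],.12 if n=="saddle_top" else 0).round(4).tolist(),d["p"]) for d in tip_of(n,i)[:3]])
E
```

```text
File "<stdin>", line 5
    for i,u in ((s,np.array([[233.25,191.13],[206.3,208.16],[189.75,199.27]])): 
                                                                              ^
SyntaxError: invalid syntax
```

```bash
python3 - <<'E'
from bench import *; from h import *
f=grab_frame("wrist"); t=grab_frame("top"); s=grab_frame("scene")
w=np.array([[319.43,181.33],[376.9,182.8],[328.7,82.9],[393.1,83.7]]); tt=np.array([[303.5,208.5],[327.6,212.7],[310.9,168.6],[334.6,173.0]])
for h in (.027,.031): print(h,fit([(f,w)],knobs(.072,.045,h),[.57,-.2,-.19]),fit([(t,tt)],knobs(.072,.045,h),[.57,-.2,-.19]))
u=np.array([[233.25,191.13],[206.3,208.16],[189.75,199.27]]); print("scene",fit([(s,u)],knobs(.072,.045,.03)[[0,2,3]],[.57,-.2,-.19]))
for n in ("saddle_top","saddle"):
    for c,i in (("w",f),("t",t),("s",s)): print(n,c,[(back(i,d["point"],.12 if n=="saddle_top" else 0).round(4).tolist(),round(d["p"],2)) for d in tip_of(n,i)[:3]])
E
```

```text
0.027 (array([ 0.56784327, -0.20265803, -0.18160423]), np.float64(0.49202528882045726)) (array([ 0.56948281, -0.20295679, -0.18765077]), np.float64(0.7632804064073184))
0.031 (array([ 0.56843344, -0.20139954, -0.18118279]), np.float64(0.5240185272351141)) (array([ 0.56898242, -0.20244544, -0.18766408]), np.float64(0.7860485410905085))
scene (array([ 0.57220586, -0.20034946, -0.17275718]), np.float64(0.2650883708341496))
saddle_top w [([0.3673, -0.2213, 0.12], 0.95), ([0.5664, -0.1999, 0.12], 0.75), ([0.284, 0.0019, 0.12], 0.39)]
saddle_top t [([0.7523, -0.3355, 0.12], 0.87), ([0.3415, -0.2427, 0.12], 0.75)]
saddle_top s [([0.5778, -0.2022, 0.12], 0.9), ([0.7974, -0.3119, 0.12], 0.75), ([0.4084, -0.1826, 0.12], 0.66)]
saddle w [([0.5672, -0.2048, 0.0], 0.72), ([0.3416, -0.2384, 0.0], 0.58)]
saddle t [([0.7644, -0.352, 0.0], 0.69), ([0.5649, -0.2082, 0.0], 0.62), ([0.3454, -0.2403, 0.0], 0.56)]
saddle s [([0.3548, -0.2383, 0.0], 0.97), ([0.5747, -0.2004, -0.0], 0.9), ([0.77, -0.3478, 0.0], 0.62)]
```

```bash
cat >> h.py <<'E'
YS=-.181; SB=R.from_euler("z",YS)*R.from_matrix(np.diag([-1,1,-1.]))   # blank bend up, blank x along -saddle x
def sad(c,z,label=""):
    Rt=SB*B2_R.inv(); cmd(np.array([c[0],c[1],z])-Rt.apply(B2_p),Rt,0,label)
E
python3 - <<'E'
from h import *
print((pose(YS,-np.radians(40))*B2_R).as_matrix().round(2).tolist(),SB.as_matrix().round(2).tolist())
sad([.569,-.2015],.20)
E
```

```text
[[0.98, -0.18, 0.0], [-0.18, -0.98, -0.0], [0.0, 0.0, -1.0]] [[-0.98, 0.18, 0.0], [0.18, 0.98, 0.0], [0.0, 0.0, -1.0]]
 [-0.046, 0.3032, 0.2999, -0.1684, -0.0045, -0.4694] tcp-> [ 0.524 -0.193  0.256] q [-0.43  0.23  0.51  1.71 -0.13  1.22 -1.63]
```

Sign of blank x: fix it (diag(1,-1,-1)).

```bash
sed -i 's/np.diag(\[-1,1,-1.\])/np.diag([1,-1,-1.])/' h.py; python3 - <<'E'
from h import *
sad([.569,-.2015],.20)
E
```

```text
[0.1385, 0.3061, 0.3019, -0.001, -0.1131, 0.0027] tcp-> [ 0.614 -0.21   0.256] q [-0.43  0.23  0.51  1.71 -0.13  1.22 -1.63]
```

Request:
step_arm([
  [0.014, 0.03, 0.02, 0, -0.012, 0, 1],
  [0.028, 0.065, 0.04, 0, -0.025, 0, 1],
  [0.045, 0.105, 0.07, 0, -0.04, 0.001, 1],
  [0.062, 0.145, 0.11, 0, -0.055, 0.001, 1],
  [0.08, 0.185, 0.15, -0.001, -0.07, 0.002, 1],
  [0.098, 0.225, 0.195, -0.001, -0.085, 0.002, 1],
  [0.114, 0.26, 0.24, -0.001, -0.1, 0.0025, 1],
  [0.13, 0.29, 0.28, -0.001, -0.113, 0.0027, 1],
  [0.1385, 0.306, 0.302, -0.001, -0.113, 0.0027, 1],
  [0.1385, 0.306, 0.302, -0.001, -0.113, 0.0027, 1],
])

```text
clock: 31.9
tcp_pos: [0.6142, -0.2102, 0.2556]
orientation: [-2.884, 0.257, 1.051]
contact_force: [-0.2, -0.6, -1.1]
grip_width: 0.0558
```

```bash
python3 - <<'E'
from bench import *; from h import *
sad([.569,-.2015],.20,"res"); sad([.569,-.2015],.165,"165")
o=readout.get_obs(); print(o["tcp_pos"],o["grip_width"],o["contact_force"]); p,B=blank_now(B2_R,B2_p); print(p,B.as_matrix().round(3).tolist())
f=grab_frame("wrist"); c,sn=np.cos(YS),np.sin(YS)
a=cv2.resize(f["img"],(512,384)); 
t=grab_frame("top"); s=grab_frame("scene")
b=cv2.resize(s["img"][130:226,165:265],(288,276)); d=cv2.resize(t["img"][150:218,285:356],(288,276))
b=np.vstack([b,d]); a=cv2.resize(f["img"],(512,384)); a=np.vstack([a,np.zeros((168,512,3),np.uint8)]); cv2.imwrite("pics/fin.png",np.hstack([a,b])[:,:,::-1])
P=lambda q: proj(f,np.array(q)@np.array([[c,sn,0],[-sn,c,0],[0,0,1]])+[.569,-.2015,0]).round(0).tolist()
print("post top corners",P([[.035,.011,.12],[.035,-.011,.12],[.035,.017,.1],[.035,-.017,.1],[.053,.017,.058],[.053,-.017,.058]]))
print("tips outer",proj(f,p+B.apply([[.038,.028,.048],[.038,-.028,.048],[-.038,.028,.048],[-.038,-.028,.048]])).round(0).tolist())
E
```

```text
res [-0.0007, -0.0009, -0.0012, -0.0, -0.0002, -0.0001] tcp-> [ 0.614 -0.21   0.256] q [-0.05  0.85  0.51  1.27 -0.21  1.79 -1.28]
165 [0.0443, -0.0008, 0.0524, -0.0, -0.0002, -0.0001] tcp-> [ 0.614 -0.21   0.221] q [-0.05  0.85  0.51  1.27 -0.21  1.79 -1.28]
[ 0.61422323 -0.21015275  0.2555556 ] 0.05581716286677528 [-0.16831679 -0.58565288 -1.05698354]
[ 0.56888393 -0.20192768  0.19925601] [[0.984, -0.181, 0.001], [-0.181, -0.984, -0.001], [0.001, 0.0, -1.0]]
post top corners [[230.0, 99.0], [268.0, 99.0], [221.0, 76.0], [276.0, 76.0], [222.0, 7.0], [276.0, 7.0]]
tips outer [[304.0, 137.0], [195.0, 136.0], [287.0, 206.0], [211.0, 206.0]]
```

View pics/fin.png

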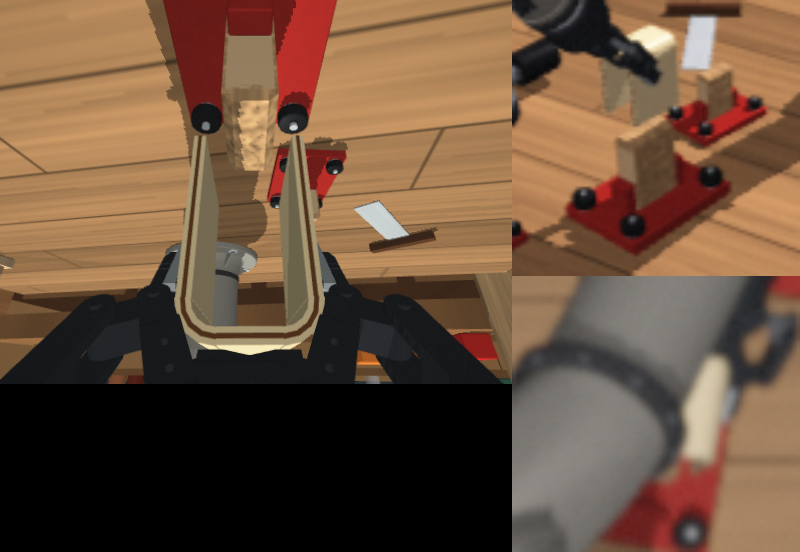

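```bash
python3 - <<'E'
from bench import *; from h import *
f=grab_frame("wrist"); g=cv2.GaussianBlur(f["img"],(3,3),0).astype(int); c,sn=np.cos(YS),np.sin(YS)
P=lambda q: proj(f,np.array(q)@np.array([[c,sn,0],[-sn,c,0],[0,0,1]])+[.569,-.2015,0]).round(1).tolist()
for z in (.06,.07,.08,.09): print(z,P([[.035,.017,z],[.035,-.017,z]]))
for v in (35,50,65,80): print("row",v,[(u,int(g[v,u,0]-g[v,u,2]),int(g[v,u].sum()//3)) for u in list(range(214,232,2))+list(range(266,286,2))])
for v in (145,160): print("row",v,"legs",[(u,int(g[v,u].sum()//3)) for u in list(range(186,216,2))+list(range(284,310,2))])
for nm,a in (("wrist knobs",[(206,118),(292,118)]),): print([refine(f,p,13).round(1).tolist() for p in a],P([[.072,.045,.031],[.072,-.045,.031]]),P([[-.072,.045,.031],[-.072,-.045,.031]]))
E
```

```text
0.06 [[225.7, 36.1], [275.3, 36.3]]
0.07 [[225.1, 44.9], [276.0, 45.2]]
0.08 [[224.5, 54.3], [276.6, 54.5]]
0.09 [[223.8, 64.1], [277.4, 64.3]]
row 35 [(214, 79, 52), (216, 80, 52), (218, 79, 51), (220, 78, 52), (222, 79, 51), (224, 79, 51), (226, 76, 63), (228, 64, 106), (230, 56, 112), (266, 55, 98), (268, 56, 98), (270, 55, 98), (272, 55, 111), (274, 63, 111), (276, 73, 79), (278, 82, 52), (280, 82, 52), (282, 82, 52), (284, 86, 55)]
row 50 [(214, 80, 51), (216, 80, 51), (218, 80, 52), (220, 80, 52), (222, 81, 51), (224, 80, 53), (226, 65, 83), (228, 57, 105), (230, 53, 120), (266, 53, 122), (268, 54, 122), (270, 54, 122), (272, 53, 121), (274, 56, 112), (276, 61, 94), (278, 80, 60), (280, 99, 62), (282, 136, 86), (284, 144, 90)]
row 65 [(214, 83, 53), (216, 83, 53), (218, 83, 53), (220, 83, 52), (222, 82, 53), (224, 78, 68), (226, 67, 109), (228, 59, 119), (230, 52, 123), (266, 52, 123), (268, 52, 123), (270, 52, 123), (272, 52, 123), (274, 54, 121), (276, 65, 114), (278, 102, 106), (280, 147, 93), (282, 147, 92), (284, 146, 92)]
row 80 [(214, 83, 53), (216, 82, 53), (218, 83, 53
[... 328 characters left out ...]
(196, 136), (198, 66), (200, 75), (202, 139), (204, 136), (206, 105), (208, 91), (210, 87), (212, 87), (214, 87), (284, 63), (286, 61), (288, 62), (290, 85), (292, 117), (294, 145), (296, 113), (298, 55), (300, 103), (302, 144), (304, 114), (306, 75), (308, 72)]
row 160 legs [(186, 124), (188, 122), (190, 105), (192, 133), (194, 138), (196, 75), (198, 62), (200, 129), (202, 142), (204, 114), (206, 100), (208, 100), (210, 90), (212, 76), (214, 76), (284, 20), (286, 45), (288, 103), (290, 96), (292, 96), (294, 127), (296, 144), (298, 100), (300, 54), (302, 110), (304, 144), (306, 108), (308, 55)]
[[206.4, 116.7], [292.5, 115.1]] [[178.8, -50.0], [323.0, -49.1]] [[206.4, 119.0], [292.6, 119.4]]
```

Post and blank centres agree to about 1 mm in the wrist view; I'm shifting by that and descending in stages.

```bash
python3 - <<'E'
from h import *
for z in (.199,.16,.13,.10,.081): sad([.5688,-.2025],z,str(z))
E
```

```text
0.199 [0.003, 0.0035, 0.0044, 0.0, -0.0006, 0.0002] tcp-> [ 0.614 -0.211  0.255] q [-0.05  0.85  0.51  1.27 -0.21  1.79 -1.28]
0.16 [0.053, 0.0037, 0.0643, 0.0, -0.0006, 0.0002] tcp-> [ 0.614 -0.211  0.216] q [-0.05  0.85  0.51  1.27 -0.21  1.79 -1.28]
0.13 [0.0915, 0.0038, 0.1103, 0.0, -0.0006, 0.0002] tcp-> [ 0.614 -0.211  0.186] q [-0.05  0.85  0.51  1.27 -0.21  1.79 -1.28]
0.1 [0.13, 0.0039, 0.1564, 0.0, -0.0006, 0.0002] tcp-> [ 0.614 -0.211  0.156] q [-0.05  0.85  0.51  1.27 -0.21  1.79 -1.28]
0.081 [0.1543, 0.004, 0.1855, 0.0, -0.0006, 0.0002] tcp-> [ 0.614 -0.211  0.137] q [-0.05  0.85  0.51  1.27 -0.21  1.79 -1.28]
```

Request:
step_arm([
  [0.003, 0.0035, 0.0044, 0, 0, 0, 1],
  [0.015, 0.0035, 0.019, 0, 0, 0, 1],
  [0.03, 0.0036, 0.037, 0, 0, 0, 1],
  [0.045, 0.0036, 0.055, 0, 0, 0, 1],
  [0.053, 0.0037, 0.0643, 0, 0, 0, 1],
  [0.063, 0.0037, 0.077, 0, 0, 0, 1],
  [0.073, 0.0038, 0.088, 0, 0, 0, 1],
  [0.083, 0.0038, 0.1, 0, 0, 0, 1],
  [0.0915, 0.0038, 0.1103, 0, 0, 0, 1],
  [0.0915, 0.0038, 0.1103, 0, 0, 0, 1],
])

```text
clock: 33.35
tcp_pos: [0.614, -0.2106, 0.1857]
orientation: [-2.885, 0.254, 1.048]
contact_force: [-1.3, -0.0, -0.3]
grip_width: 0.0556
```

```bash
python3 - <<'E'
from bench import *; from h import *
o=readout.get_obs(); print(o["tcp_pos"],o["grip_width"],o["contact_force"],np.round(o["joints"],2)); p,B=blank_now(B2_R,B2_p); print(p,B.as_matrix().round(3)[2])
for z in (.10,.085,.080,.077): sad([.5688,-.2025],z,str(z))
E
```

```text
[ 0.61398915 -0.21058415  0.18565263] 0.05563489877905483 [-1.30188012 -0.01045188 -0.30594626] [-0.04  0.92  0.49  1.31 -0.24  1.69 -1.28]
[ 0.56874904 -0.20239834  0.12926758] [ 0.003 -0.001 -1.   ]
0.1 [0.0381, 0.0003, 0.0448, 0.0, -0.0005, 0.0002] tcp-> [ 0.614 -0.211  0.156] q [-0.04  0.92  0.49  1.31 -0.24  1.69 -1.28]
0.085 [0.0574, 0.0004, 0.0678, 0.0, -0.0005, 0.0002] tcp-> [ 0.614 -0.211  0.141] q [-0.04  0.92  0.49  1.31 -0.24  1.69 -1.28]
0.08 [0.0638, 0.0004, 0.0755, 0.0, -0.0005, 0.0002] tcp-> [ 0.614 -0.211  0.136] q [-0.04  0.92  0.49  1.31 -0.24  1.69 -1.28]
0.077 [0.0676, 0.0004, 0.0801, 0.0, -0.0005, 0.0002] tcp-> [ 0.614 -0.211  0.133] q [-0.04  0.92  0.49  1.31 -0.24  1.69 -1.28]
```

No contact force, and the tips are already beside the post. Going down to 80 mm.

Request:
step_arm([
  [0.008, 0, 0.009, 0, -0.0001, 0, 1],
  [0.018, 0.0001, 0.021, 0, -0.0003, 0, 1],
  [0.028, 0.0002, 0.033, 0, -0.0005, 0, 1],
  [0.038, 0.0003, 0.045, 0, -0.0005, 0, 1],
  [0.047, 0.0003, 0.055, 0, -0.0005, 0, 1],
  [0.054, 0.0004, 0.064, 0, -0.0005, 0, 1],
  [0.059, 0.0004, 0.07, 0, -0.0005, 0, 1],
  [0.062, 0.0004, 0.0735, 0, -0.0005, 0, 1],
  [0.0638, 0.0004, 0.0755, 0, -0.0005, 0, 1],
  [0.0638, 0.0004, 0.0755, 0, -0.0005, 0, 1],
])

```text
clock: 34.6
tcp_pos: [0.6142, -0.2107, 0.1363]
orientation: [-2.883, 0.254, 1.052]
contact_force: [0.0, 0.6, -1.4]
grip_width: 0.0556
```

```bash
python3 - <<'E'
from bench import *; from h import *
o=readout.get_obs(); print(o["tcp_pos"],o["grip_width"],o["contact_force"]); p,B=blank_now(B2_R,B2_p); print(p,B.as_matrix().round(3)[2])
for z in (.079,.077): sad([.5688,-.2025],z,str(z))
E
```

```text
[ 0.61421846 -0.21073533  0.13629055] 0.05557658058281505 [ 0.03493197  0.64009732 -1.39790759]
[ 0.56880833 -0.20251744  0.08004702] [-0.    -0.001 -1.   ]
0.079 [0.0013, -0.0, 0.0016, 0.0, 0.0, 0.0002] tcp-> [ 0.614 -0.211  0.135] q [-0.03  0.98  0.47  1.32 -0.25  1.63 -1.28]
0.077 [0.0039, -0.0, 0.0047, 0.0, 0.0, 0.0002] tcp-> [ 0.614 -0.211  0.133] q [-0.03  0.98  0.47  1.32 -0.25  1.63 -1.28]
```

Lowering the last 3 mm until the cork carries it.

Request:
step_arm([
  [0.0006, 0, 0.0008, 0, 0, 0, 1],
  [0.0013, 0, 0.0016, 0, 0, 0, 1],
  [0.002, 0, 0.0024, 0, 0, 0, 1],
  [0.0026, 0, 0.0032, 0, 0, 0, 1],
  [0.0032, 0, 0.0039, 0, 0, 0, 1],
  [0.0036, 0, 0.0043, 0, 0, 0, 1],
  [0.0039, 0, 0.0047, 0, 0, 0, 1],
  [0.0039, 0, 0.0047, 0, 0, 0, 1],
  [0.0039, 0, 0.0047, 0, 0, 0, 1],
  [0.0039, 0, 0.0047, 0, 0, 0, 1],
])

```text
clock: 35.85
tcp_pos: [0.6142, -0.2107, 0.1346]
orientation: [-2.882, 0.254, 1.053]
contact_force: [-0.5, 0.5, 7.2]
grip_width: 0.0558
```

```bash
python3 - <<'E'
from bench import *; from h import *
o=readout.get_obs(); print(o["tcp_pos"],o["grip_width"],o["contact_force"],o["moment"]); p,B=blank_now(B2_R,B2_p); print(p,B.as_matrix().round(3)[2])
E
```

```text
[ 0.61423983 -0.21073843  0.13462832] 0.05579671112185141 [-0.50495806  0.54712731  7.1644529 ] [ 0.12361201  0.40039932 -0.16988466]
[ 0.56880515 -0.20251071  0.07840605] [-0.001 -0.001 -1.   ]
```

Resting on the cork (7 N, centre 78.4 mm). Release, then retreat along the tool axis.

Request:
step_arm([
  [-0.0013, 0, -0.0016, 0, 0, 0, 1],
  [-0.0015, 0, -0.0018, 0, 0, 0, 0.2],
  [-0.0015, 0, -0.0018, 0, 0, 0, -0.1],
  [-0.0015, 0, -0.0018, 0, 0, 0, -0.4],
  [-0.0015, 0, -0.0018, 0, 0, 0, -0.7],
  [-0.0015, 0, -0.0018, 0, 0, 0, -1],
  [-0.0015, 0, -0.0018, 0, 0, 0, -1],
  [-0.0015, 0, -0.0018, 0, 0, 0, -1],
  [-0.0015, 0, -0.0018, 0, 0, 0, -1],
  [-0.0015, 0, -0.0018, 0, 0, 0, -1],
])

```text
clock: 37.1
tcp_pos: [0.6143, -0.2107, 0.1358]
orientation: [-2.882, 0.254, 1.053]
contact_force: [0.9, -0.3, -0.3]
grip_width: 0.0851
```

```bash
python3 - <<'E'
from bench import *; from h import *
o=readout.get_obs(); print(o["tcp_pos"],o["grip_width"],o["contact_force"],np.round(o["joints"],2))
E
```

```text
[ 0.61425821 -0.21074365  0.13581628] 0.08513255538004165 [ 0.92373037 -0.27136657 -0.33631197] [-0.03  0.98  0.47  1.32 -0.25  1.63 -1.28]
```

Request:
step_arm([
  [0, 0, -0.01, 0, 0, 0, -1],
  [0, 0, -0.025, 0, 0, 0, -1],
  [0, 0, -0.045, 0, 0, 0, -1],
  [0, 0, -0.07, 0, 0, 0, -1],
  [0, 0, -0.1, 0, 0, 0, -1],
  [0, 0, -0.13, 0, 0, 0, -1],
  [0, 0, -0.16, 0, 0, 0, -1],
  [0, 0, -0.19, 0, 0, 0, -1],
  [0, 0, -0.21, 0, 0, 0, -1],
  [0, 0, -0.22, 0, 0, 0, -1],
])

```text
clock: 38.35
tcp_pos: [0.6845, -0.2236, 0.2205]
orientation: [-2.883, 0.254, 1.052]
contact_force: [1.0, 1.0, -0.2]
grip_width: 0.0856
```

```bash
python3 - <<'E'
from bench import *; from h import *
o=readout.get_obs(); print(o["tcp_pos"],o["grip_width"],o["contact_force"],np.round(o["joints"],2))
cmd(o["tcp_pos"]+[.02,.0,.12],pose(YS,-.35),0)
f=grab_frame("wrist"); s=grab_frame("scene"); t=grab_frame("top")
tw=[.5688,-.2025]; B=[[*tw,.078],[*tw,.126]]
for n,i in (("w",f),("s",s),("t",t)):
    print(n,"expect mid,bend",proj(i,B).round(0).tolist(),[(d["point"],round(d["p"],2)) for d in tip_of("blank_mid",i)[:1]+tip_of("blank_bend",i)[:1]],[(d["extent"],round(d["p"],2)) for d in search_frame("blank_mid",i)[:1]])
    c=proj(i,[at(tw,YS,x,y,z) for x in (-.038,.038) for y in (-.028,.028) for z in (.03,.126)]); print("box",((c.max(0)+c.min(0))/2).round(0),np.ptp(c,0).round(0))
for n in ("plug","sander","glue","cork_block"):
    for d in tip_of(n,t)[:1]: print(n,back(t,d["point"],0).round(3),round(d["p"],2))
cv2.imwrite("pics/end.png",cv2.resize(s["img"][130:230,165:265],(500,500))[:,:,::-1])
E
```

```text
[ 0.68449006 -0.22356093  0.22049886] 0.08557721029205108 [ 0.99685139  1.0179885  -0.18800283] [ 0.01  1.01  0.48  1.03 -0.25  1.87 -1.31]
 [-0.1244, -0.0075, -0.2089, 0.0001, 0.0557, 0.0008] tcp-> [ 0.704 -0.224  0.34 ] q [ 0.01  1.01  0.48  1.03 -0.25  1.87 -1.31]
w expect mid,bend [[249.0, 187.0], [249.0, 236.0]] [([251.4, 235.2], 0.68)] [([250.2, 182.6, 82.6, 131.3], 0.9)]
box [249. 184.] [ 79. 136.]
s expect mid,bend [[211.0, 184.0], [210.0, 173.0]] [([212.4, 183.7], 0.68), ([211.1, 172.7], 0.6)] [([212.8, 184.3, 30.0, 35.3], 0.77)]
box [211. 184.] [27. 35.]
t expect mid,bend [[321.0, 189.0], [323.0, 187.0]] [([320.2, 187.2], 0.88), ([321.7, 187.1], 0.67)] [([322.5, 189.7, 20.0, 23.6], 0.67)]
box [321. 189.] [24. 28.]
plug [ 0.767 -0.011  0.   ] 0.93
sander [ 0.508 -0.554  0.   ] 0.77
cork_block [0.795 0.177 0.   ] 0.82
```

The picture limit is used up, but the networks place the blank within 1–2 px of the expected hung pose in all three cameras. I'll back off a little further and hand in.

Request:
step_arm([
  [-0.012, 0, -0.02, 0, 0.006, 0, -1],
  [-0.025, -0.001, -0.04, 0, 0.012, 0, -1],
  [-0.037, -0.002, -0.062, 0, 0.018, 0, -1],
  [-0.05, -0.003, -0.084, 0, 0.024, 0, -1],
  [-0.062, -0.004, -0.105, 0, 0.03, 0, -1],
  [-0.075, -0.005, -0.126, 0, 0.036, 0, -1],
  [-0.087, -0.005, -0.147, 0, 0.042, 0, -1],
  [-0.1, -0.006, -0.168, 0, 0.047, 0, -1],
  [-0.1, -0.006, -0.168, 0, 0.047, 0, -1],
  [-0.1, -0.006, -0.168, 0, 0.047, 0, -1],
])

```text
clock: 40.4
tcp_pos: [0.7001, -0.2233, 0.3159]
orientation: [-3.029, 0.267, 0.623]
contact_force: [-0.5, 0.1, -0.7]
grip_width: 0.0854
```

```bash
python3 - <<'E'
from bench import *; from h import *
o=readout.get_obs(); print(o["tcp_pos"],o["contact_force"])
s=grab_frame("scene"); print([(d["point"],round(d["p"],2)) for d in tip_of("blank_mid",s)[:1]+tip_of("blank_bend",s)[:1]])
print([(n,back(s,d["point"],0).round(3).tolist(),round(d["p"],2)) for n in ("plug","glue") for d in tip_of(n,s)[:1]])
print(r.hand_in())
E
```

```text
[ 0.70005666 -0.22326833  0.31586243] [-0.52094698  0.13643531 -0.66213553]
[([213.3, 181.9], 0.55), ([210.4, 176.0], 0.57)]
[('plug', [0.776, -0.021, 0.0], 0.79), ('glue', [0.58, 0.483, 0.0], 0.58)]
the job is handed in; nothing more can be done
None
```

I lifted the blank out of the mould and stood it on its side on the bench. I then took it again from the bend's end, hung it bend up on the largest saddle and let go. I handed the job in about 40 s into the 66 s; no verdict is reported.

**Last checks that agreed:**
- When the cork took the load, the blank's centre was 78.4 mm above the bench, and it stood upright to within 0.001 rad.
- By my measurements it is within about 2 mm of centre on the saddle.
- After release, the detected bend and outline of the blank were within about 3 px of the expected hung pose in all three cameras. The wrist camera gave no centre point.
- At the end the arm was clear, with no contact force.

**Checks that failed or disagreed:**
- **First approach:** it ran into joint limits at the wrist before touching the blank, so I replanned the grips to lean inward.
- **Camera positions:** the cameras disagreed by up to about 7 mm on the mould and about 2 mm on the saddle. I used the gripper-relative wrist view to settle these.
- **Bystanders:** the arm never touched the plug, sander, glue or cork block. The sander reads where it started. The plug reads up to 15 mm off its start, the cork block 10 mm and the glue about 14 mm. I put these down to detection noise, but did not confirm it.
- **Final picture:** I could not view it because the picture limit was used up, so the end state rests on the network detections and the arm's own readings.

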